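# Return the used round mould through the flap

## Task

Slide the used round mould along the white shelf of the return box, push it in under the hanging metal flap until it drops into the box, then draw the fingers back out so that the flap swings shut. Only push it with the fingers: never pick it up or flick it, do not force the flap, and leave the square mould, the cutter ring and everything else on the table where they stand.

Things in the scene. Friction and masses are not known exactly. Their poses are not given: they have to be found in the camera images.
- station: Fixed return box for used moulds; origin at table height under the closed flap, on the centre line. Its +x points from the shelf through the flap into the box, +y to the left of that, z up. Shelf and sill are a solid block with a level white top 80 mm above the table, x = -195 to +12 mm, 300 mm wide (y = +-150).
- gate (a point): Point on the shelf's top exactly under the closed flap, on the centre line; axes as the station's. The gate's two steel cheeks stand at x = -12 to +12 mm from it, clear width 130 mm between them (y = +-65), their tops 60 mm above the shelf.
- flap (a joint): Angle of the aluminium gravity flap, rad: 0 hanging closed, growing as its lower edge swings in towards the box (+x), stop at 1.45; it cannot open towards the shelf. Hangs from the axle, 122 mm wide, 2 mm thick, lower edge 50 mm below the axle (4 mm above the shelf); 30 g, opens with under 1 N, falls shut by itself in about a second once nothing holds it.
- round_mould: The used mould: a cream disc, 64 mm diameter, 22 mm thick, with a small flower pattern on top, about 80 g, lying flat and loose on the shelf to one side of the centre line. Origin at the centre of its underside.
- square_mould: A cream mould of the same material, 58 x 58 x 22 mm, loose on the shelf on the other side; not to be moved. Origin at the centre of its underside.
- cutter: Thin steel cutter ring, 44 mm outer diameter, 28 mm high, standing on the shelf beside the gate on its left (+y) side; not to be moved. Origin at the centre of its underside.
- jar: Small glass jar with a lid, 56 mm diameter, 70 mm high, on the table at the right; leave alone. Origin at the centre of its underside.
- smoother: White icing smoother, a 130 x 75 mm plate with a bow handle, 37 mm high, on the table at the left; leave alone. Origin at the centre of its underside.
- axle (a point): Middle of the flap's level axle, 8 mm diameter, across the gate (along y), 54 mm above the shelf, 134 mm above the table. Nothing else roofs the gate before or behind it. To reach in under it, lean the fingers forward a little (15 degrees or more).
- box_floor (a point): Middle of the inner floor of the grey open-topped box behind the gate, 4 mm above the table. The sill ends 12 mm beyond the closed flap and drops 76 mm to this floor; a part tips in once its middle is well past the sill's end (10 to 25 mm). Inside, the box spans x = 12 to 172 mm and y = +-72 mm in the station's frame; walls 120 mm high.
Things that resemble listed ones, but are neither listed nor needed, are in the scene too. What is shaped like the round_mould but brown or yellow is not meant.

How it is judged:
On the way:
1. the round mould is slid in under the flap, which it holds open: flap above 0.35 rad with the mould's middle within 45 mm of the closed flap's plane, lying on the shelf between the cheeks (value of joint flap above 0.35 rad and x of round_mould in the frame of station between -0.045 and 0.045 m and y of round_mould in the frame of station between -0.045 and 0.045 m and height (world z) of round_mould below 0.09 m), for 0.1 s.
At the end, for the whole second after the job is handed in: The round mould lies at rest down in the grey box (its underside's centre below 60 mm above the table, within the box's walls), the flap hangs shut (within 0.08 rad), and the square mould and the cutter ring are within 15 mm of where they started (x of round_mould in the frame of station between 0.005 and 0.172 m and y of round_mould in the frame of station between -0.072 and 0.072 m and height (world z) of round_mould below 0.06 m and linear speed of round_mould below 0.03 m/s and value of joint flap below 0.08 rad and distance of each of square_mould, cutter from where it was at the start of the episode below 0.015 m); the robot touches nothing.
It fails at once if the round mould is lifted more than 20 mm off the shelf (height (world z) of round_mould above 0.1 m).
It fails at once if the round mould is flicked: faster than 0.6 m/s on the shelf (x of round_mould in the frame of station below 0 m and linear speed of round_mould above 0.6 m/s and height (world z) of round_mould above 0.07 m).
It fails at once if the flap is forced: more than 15 N from the fingers (contact force between the fingers and flap above 15 N).
It fails at once if the square mould or the cutter ring is moved more than 20 mm (distance of any of square_mould, cutter from where it was at the start of the episode above 0.02 m).
It fails at once if the jar or the smoother is moved more than 20 mm (distance of any of jar, smoother from where it was at the start of the episode above 0.02 m).
It also fails if it takes over 58 s, if anything falls off the work surface, if the arm or the gripper's body presses on something with over 40 N, if the wrist force passes 120 N, or if a joint passes its speed limit or range.

## Robot

A 7-joint arm with a two-finger parallel gripper is mounted at the origin on the work surface. World frame = base frame: x ahead of the robot, y to its left, z up, the work surface at z = 0. Lengths are in m, angles in rad, forces in N, time in s.
With the tool pointing down it reaches from about 0.4 to 0.875 m from the base axis. Payload 19.3 kg.
Tool frame: the origin (TCP) lies between the finger pads; the fingertips stand ahead of it and the grasp point (between the pads) lies 8 mm behind it (bot.tip_extent is the x of the fingertips in the tool frame, in m); x points along the fingers, y is the direction in which the jaws open and shut, and the axes are right-handed (so a half turn about x gives the same grasp; the last joint's range is limited). The gripper opens to 85 mm and grips with 20 to 120 N. Pads are 22 mm wide; open, the fingers measure 114 mm over their backs; the gripper's body (76 mm by 85 mm) begins 54 mm behind the grasp point. The pads swing forward as they close: fully open they stand 13 mm farther back than shut.
Start: joints at [1.068, 0.521, -0.036, 1.599, 0.021, 1.021, -0.113], TCP at [0.262, -0.567, 0.242] pointing down, gripper open.
Joint ranges: [-2.91, 2.91], [-0.3, 2.13], [-1.5, 1.42], [0.17, 2.43], [-1.26, 4.41], [0.16, 1.93], [-2.52, 2.52]. Speed limits (rad/s): [1.89, 1.89, 2.39, 2.39, 3.01, 3.01, 3.01].

## Interface

Orientations are given as [roll, pitch, yaw] about the fixed x, y, z axes, in that order (R = Rz(yaw) Ry(pitch) Rx(roll)).
In Python, from workcell import observe, grab_frame, camera_info, bot, nets gives the robot as it stands.
- The arm moves only by the tool jog_arm, never from a script. Its argument "commands" is a list of rows, each a list of 6 numbers: the shift along the tool's x, y, z in mm, then the turn, a rotation vector about the tool's x, y, z in rad. A call has 1 to 20 rows; each row shifts and turns the pose as measured when the row begins, along the tool's axes as they then stand; what a row does not reach is not made up. A row lasts 1/10 s, in which the tool goes at most 50 mm and 8.59 degrees, less where a joint would pass 70% of its speed; a pose out of reach is approached as far as the arm can. A call is refused whole if a number of a shift passes 50 or a number of a turn 0.15, either way. A call with a gripper value outside its range is refused whole. "gripper" is the closure in counts, from 0 (fully open) to 255 (shut), set as the call begins (left out, the last holds). The fingers move at their own pace and stop on an object; "newtons" is the grip in N (left out, the last holds). Time passes only in rows, so rows that do not move let the fingers close. It gives the time, the measured TCP pose, the force and the opening at its end, in the units of the state.
- observe(): the state, without advancing time (a new reading comes with each control period).
- grab_frame(name): name is "side" or "top" or "wrist"; returns the picture (480x640x3 uint8, red, green, blue); there is no depth.
- camera_info(name): a dict with "fov_y" (degrees; the focal length in pixels is half the picture's height over the tangent of half this angle, whatever the lens; pixels are square), "cx", "cy" (the principal point, pixels), "R" (3x3) and "t" (3): a world point X has camera coordinates R X + t; the wrist camera has in their place "tool_from_camera" (4x4, takes a point from camera to tool coordinates, whose origin is the TCP and whose axes are the tool frame's). Camera axes: x right, y down, z forward; pixel columns grow to the right and rows downward; lengths in m; the calibration is good to about 2 mm. A picture is of the moment at which its call begins: read the wrist's pose just before it. camera_info takes no time and is no camera call.
- bot.job_done(): hands the job in, once; it reports no verdict.
Trained networks look in the newest picture that a camera, given by its name, has taken for a name from the list of things; names that differ only in an ending like _2 or _b are one class to them, and where a whole thing is asked for, a point or a joint stands for the part that bears it (a point fixed in the world has none). Each returns a list of dicts, best first, with "p" (0 to 1); they miss things now and then, are a little off and sometimes report something else, mostly with a low value. They report only what shows in the picture. A call takes as long as a camera call. They do not tell look-alikes from the thing itself.
- nets.find_in(camera, name): "rect" ([left, top, right, bottom] in pixels, round what is visible of it).
- nets.silhouettes(camera, name): "mask" (480x640 bool, what is visible of it) and "rect" ([left, top, right, bottom] in pixels, round what is visible of it).
- nets.pinpoint(camera, name): "location" ([column, row] in pixels: a listed point, or the origin of a listed thing).
The state is a dict: "clock": time; "qpos": joint angles; "qd": joint speeds; "joint_efforts": joint torques, N m; "position": TCP position; "tool_rot": TCP orientation; "force": force on the tool from outside, world axes, zero at the start; "moment": the same for the moment, N m; "grip_width": finger opening in m.
Only numpy, scipy, OpenCV 4.12 (cv2) and the standard library are available. Lean on these libraries where they do the work, as an engineer would, in place of code of your own. Each camera call takes 0.05 s, during which the arm holds its last target.

## Working session

There is one attempt and no reset: what is moved stays moved. The work goes in short steps, Python scripts to look and compute and a tool call to move; the robot and the scene stay as the last step left them, time stands still between calls to the robot, and variables do not carry over. Pictures are saved under pics/ and viewed, and the job is handed in when it is done.

Besides the shell and the picture viewer there is one more tool, called in YAML: its name, and indented under it one key for each argument. jog_arm: Moves the arm, as the interface text tells. Its arguments: {"type":"object","properties":{"commands":{"type":"array","items":{"type":"array","items":{"type":"number"}}},"gripper":{"type":"number"},"newtons":{"type":"number"}},"required":["commands"]}

```bash
mkdir -p pics; ls; python3 - <<'E'
from workcell import observe, grab_frame, camera_info, bot, nets
import cv2
s=observe();print({k:s[k] for k in ('clock','position','tool_rot','force','grip_width')}, bot.tip_extent)
for c in ('side','top','wrist'):
    f=grab_frame(c);cv2.imwrite(f'pics/{c}0.png',f[:,:,::-1]);print(c,camera_info(c))
E
```

```text
pics
{'clock': 0.0, 'position': array([ 0.26195363, -0.56710335,  0.24173831]), 'tool_rot': array([-1.49980876,  1.56966805,  2.07453603]), 'force': array([-0.14485437,  0.35993032,  0.62433629]), 'grip_width': 0.08531853079209409} 0.011
side {'fov_y': 45.82697593091015, 'cx': 327.5565202068195, 'cy': 238.30965451904092, 'R': array([[-0.83307637, -0.55291594,  0.01636225],
       [-0.43440624,  0.63563309, -0.63817066],
       [ 0.34245434, -0.53875276, -0.76972104]]), 't': array([0.503656 , 0.3273864, 1.0582285])}
top {'fov_y': 47.98553493875859, 'cx': 307.16608042651393, 'cy': 236.57491094916472, 'R': array([[ 0.01776134, -0.99981904,  0.00681323],
       [-0.9873059 , -0.01861393, -0.15773581],
       [ 0.15783409, -0.00392514, -0.98745784]]), 't': array([0.00475454, 0.59072313, 1.18340409])}
wrist {'fov_y': 58.44780430892577, 'cx': 318.7475654907827, 'cy': 243.98789527075417, 'tool_from_camera': array([[-1.62524037e-03, -3.21002250e-01,  9.47077037e-01,
        -1.32661941e-01],
       [ 9.99998649e-01, -7.53499194e-04,  1.46066601e-03,
        -1.15288398e-03],
       [ 2.44744707e-04,  9.47078132e-01,  3.21003041e-01,
        -8.25782442e-02],
       [ 0.00000000e+00,  0.00000000e+00,  0.00000000e+00,
         1.00000000e+00]])}
```

View pics/side0.png

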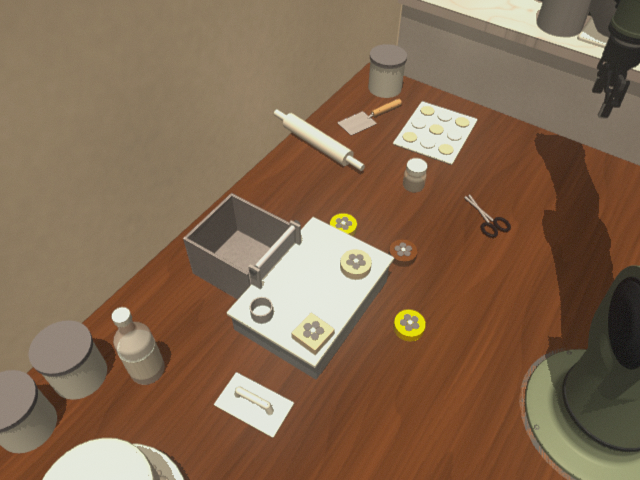

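View pics/top0.png

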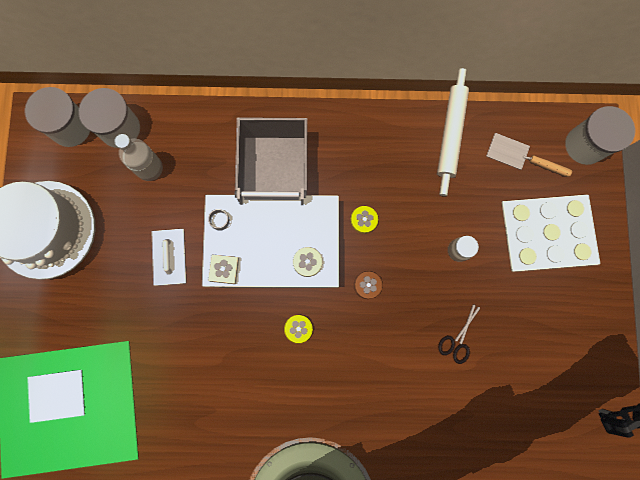

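View pics/wrist0.png

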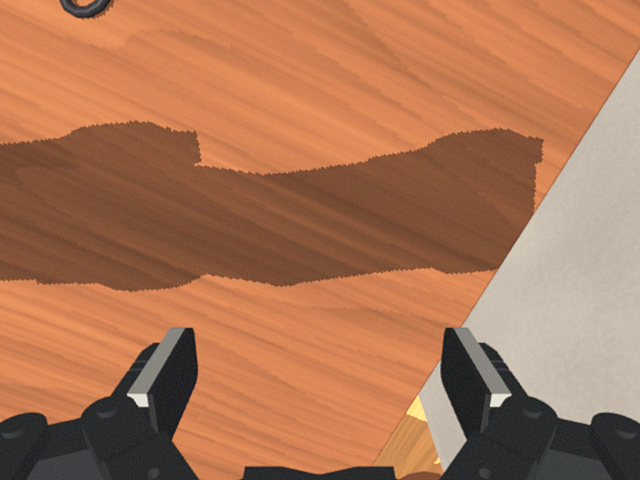

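Candidates for the round mould in the top view are: cream disc on the shelf (308,262); yellow discs on the table (364,219) and (298,329); brown disc (369,285); and biscuits on the sheet at about (550,230). The description picks the cream one on the shelf. I'll check it in a crop and measure.

```bash
cat > h.py <<'E'
from workcell import observe, grab_frame, camera_info, bot, nets
import numpy as np, cv2
from scipy.spatial.transform import Rotation as Ro
def K(c):
    i=camera_info(c); f=240/np.tan(np.radians(i['fov_y']/2)); return f,i
def unproj(c,uv,z):
    f,i=K(c); uv=np.atleast_2d(uv).astype(float)
    d=np.c_[(uv[:,0]-i['cx'])/f,(uv[:,1]-i['cy'])/f,np.ones(len(uv))]
    R,t=i['R'],i['t']; C=-R.T@t; D=d@R
    return C+D*((z-C[2])/D[:,2])[:,None]
def proj(c,X):
    f,i=K(c); p=np.atleast_2d(X)@i['R'].T+i['t']; return np.c_[f*p[:,0]/p[:,2]+i['cx'],f*p[:,1]/p[:,2]+i['cy']]
E
python3 - <<'E'
from h import *
f=grab_frame('top'); s=grab_frame('side')
cv2.imwrite('pics/cr1.png',np.hstack([cv2.resize(f[105:300,180:400],None,fx=2,fy=2,interpolation=2)[:, :,::-1]]))
cv2.imwrite('pics/cr2.png',cv2.resize(s[185:380,180:420],None,fx=3,fy=3,interpolation=2)[:,:,::-1])
for c in ('top','side'):
  for n,z in (('round_mould',.08),('square_mould',.08),('cutter',.08),('gate',.08),('axle',.134),('box_floor',.004)):
    r=nets.pinpoint(c,n)
    for q in r[:4]: print(c,n,round(q['p'],2),np.round(q['location'],1),unproj(c,q['location'],z)[0].round(4))
for n in('round_mould','square_mould','station','cutter'):
  for q in nets.silhouettes('top',n)[:4]:
    m=q['mask'];ys,xs=np.nonzero(m); print(n,round(q['p'],2),q['rect'],m.sum())
    if n in('round_mould','square_mould'):
      z=.102; print(unproj('top',[xs.mean(),ys.mean()],z)[0].round(4))
# white shelf corners
hsv=cv2.cvtColor(f,cv2.COLOR_RGB2HSV); 
print(f[240,270])
m=((hsv[...,1]<25)&(hsv[...,2]>200)).astype(np.uint8); m[:, :190]=0;m[:,355:]=0;m[:185]=0;m[300:]=0
cs,_=cv2.findContours(m,0,2);c=max(cs,key=cv2.contourArea);h=cv2.convexHull(c)
r=cv2.minAreaRect(h);b=cv2.boxPoints(r);print(r);print(unproj('top',b,.08).round(4))
E
```

```text
top round_mould 0.96 [304.  263.4] [0.5253 0.0216 0.08  ]
top round_mould 0.82 [298.3 326.5] [0.3881 0.0314 0.08  ]
top round_mould 0.72 [361.2 219.1] [ 0.627  -0.1042  0.08  ]
top round_mould 0.61 [365.8 284.4] [ 0.4816 -0.1146  0.08  ]
top square_mould 0.78 [224.3 270.6] [0.5062 0.1962 0.08  ]
top cutter 0.67 [219.5 220.5] [0.6178 0.2116 0.08  ]
top cutter 0.19 [274.1 207.1] [0.6506 0.0909 0.08  ]
top gate 0.87 [271.4 198.7] [0.6698 0.0975 0.08  ]
top axle 0.74 [271.5 191. ] [0.6742 0.0942 0.134 ]
top axle 0.34 [273.3 207.8] [0.6375 0.0893 0.134 ]
top box_floor 0.56 [275.4 168. ] [0.7633 0.0949 0.004 ]
side round_mould 0.75 [401.4 254.7] [ 0.463  -0.0642  0.08  ]
side round_mould 0.69 [354.4 265.3] [0.5299 0.0149 0.08  ]
side round_mould 0.66 [406.9 323.6] [0.3736 0.0766 0.08  ]
side square_mould 0.61 [314.7 336.1] [0.5039 0.1976 0.08  ]
side cutter 0.65 [261.8 310.3] [0.6205 0.2081 0.08  ]
side gate 0.55 [277.9 266.5] [0.6581 0.106  0.08  ]
side gate 0.15 [271.8 243.8] [0.7047 0.0652 0.08  ]
side axle 0.95 [276.  245.6] [0.6658 0.0974 0.134 ]
side box_floor 0.69 [275.8 263.6] [0.704  0.0587 0.004 ]
side box_floor 0.66 [245.9 265.2] [0.7561 0.0996 0.004 ]
round_mould 0.87 [290.4, 248.5, 320.3, 276.4] 644
[0.5274 0.0145 0.102 ]
round_mould 0.79 [352.2, 270.6, 384.9, 300.4] 636
[ 0.4794 -0.1169  0.102 ]
round_mould 0.64 [283.9, 312.4, 313.3, 342.6] 603
[0.3851 0.031  0.102 ]
square_mould 0.59 [208.3, 255.4, 239.0, 286.2] 778
[0.5076 0.1943 0.102 ]
station 0.74 [203.3, 116.6, 339.9, 285.8] 16660
cutter 0.66 [207.8, 206.3, 231.6, 228.8] 192
[221 228 238]
((270.8089904785156, 240.67288208007812), (135.23635864257812, 90.6268081665039), 0.5562521815299988)
[[ 0.4731  0.2419  0.08  ]
 [ 0.676   0.2497  0.08  ]
 [ 0.6789 -0.0539  0.08  ]
 [ 0.4756 -0.0537  0.08  ]]
```

```bash
echo
```

```text
(no output)
```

View pics/cr1.png

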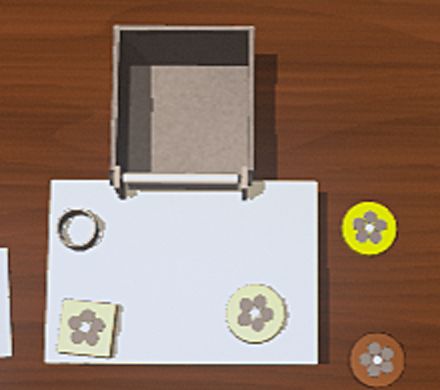

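View pics/cr2.png

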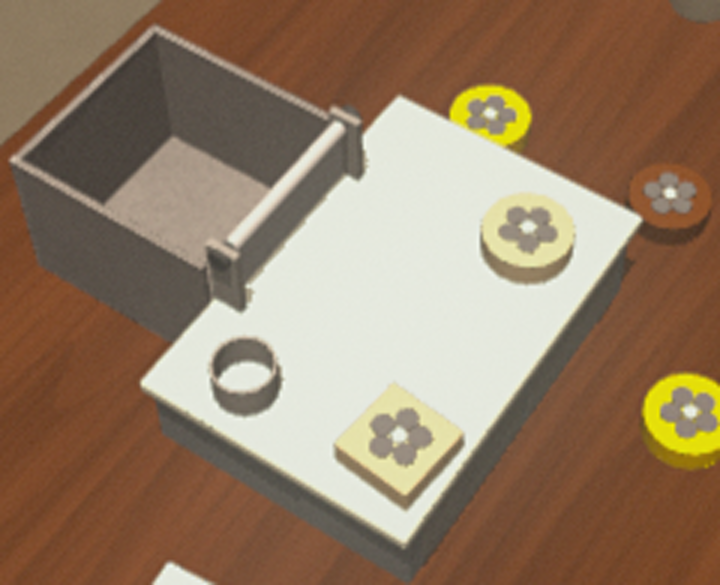

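The crop confirms the cream flower disc on the shelf, with the flap gate centred above it and the cutter ring and square mould to the left. Next: where the tool's axes point, and a joint fit of the station and mould.

```bash
python3 - <<'E'
from h import *
s=observe();R=Ro.from_euler('xyz',s['tool_rot']).as_matrix();print(s['clock'],R.round(3))
# refine: project station guess & draw
g=np.array([.6690,.0955]);yaw=.007
c,sn=np.cos(yaw),np.sin(yaw)
def W(p): p=np.atleast_2d(np.array(p,float)); return np.c_[g[0]+c*p[:,0]-sn*p[:,1],g[1]+sn*p[:,0]+c*p[:,1],p[:,2]]
ims=[]
for cam,sl in(('top',(105,300,180,400)),('side',(185,380,180,420))):
    f=grab_frame(cam).copy(); k=4
    a,b,x0,x1=sl; im=cv2.resize(f[a:b,x0:x1],None,fx=k,fy=k,interpolation=cv2.INTER_CUBIC)
    def dr(P,col):
        p=((proj(cam,P)-[x0,a]+.5)*k).astype(np.int32); cv2.polylines(im,[p.reshape(-1,1,2)],True,col,1)
    dr(W([[-.195,-.15,.08],[.012,-.15,.08],[.012,.15,.08],[-.195,.15,.08]]),(255,0,0))
    dr(W([[0,-.061,.134],[0,.061,.134]]),(0,0,255))
    dr(W([[-.012,-.065,.14],[-.012,-.065,.08],[-.012,.065,.08],[-.012,.065,.14]]),(0,200,0))
    t=np.linspace(0,6.28,60)
    for z,col in((.102,(255,0,255)),(.08,(0,0,0))):
        dr(np.c_[.528+.032*np.cos(t),.0150+.032*np.sin(t),t*0+z],col)
    cv2.imwrite(f'pics/fit_{cam}.png',cv2.resize(im,None,fx=.8,fy=.75,interpolation=3)[:,:,::-1])
E
```

```text
1.05 [[-0.     0.419 -0.908]
 [-0.    -0.908 -0.419]
 [-1.    -0.     0.   ]]
```

View pics/fit_top.png

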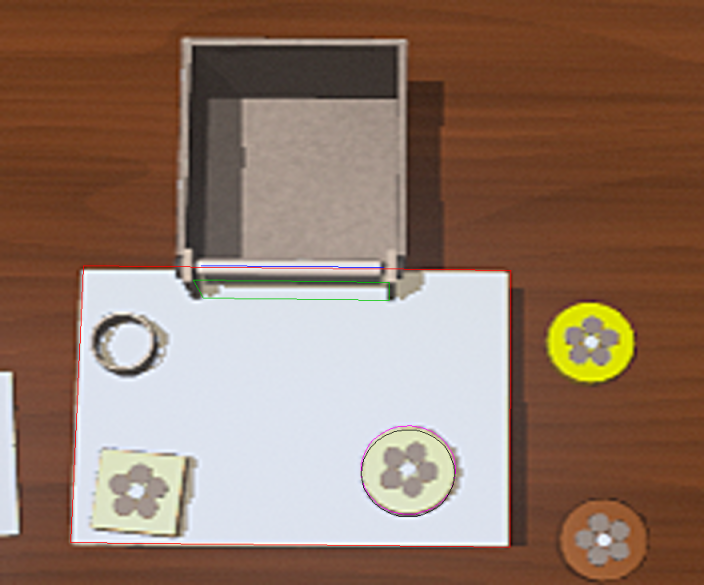

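View pics/fit_side.png

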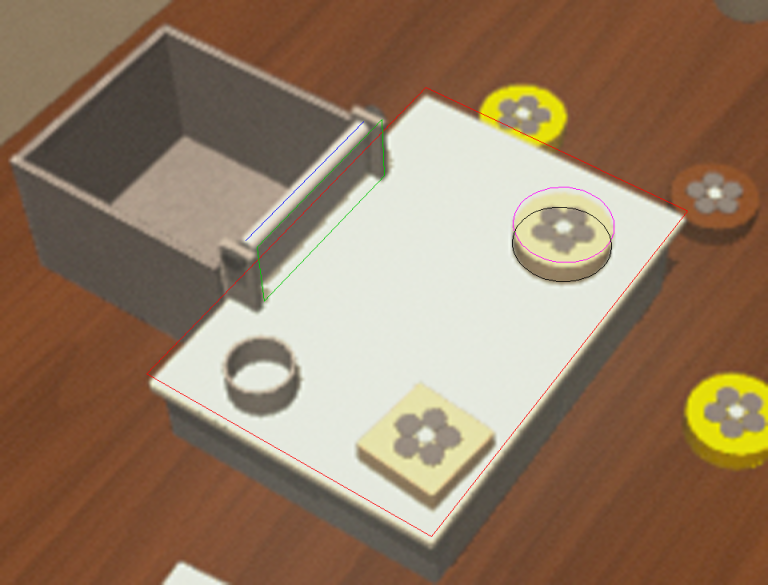

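jog_arm:
  commands:
    - [2,-32,-31,0,0,0]
    - [2,-32,-31,0,0,0]
    - [2,-32,-31,0,0,0]
    - [2,-32,-31,0,0,0]
    - [2,-32,-31,0,0,0]
    - [2,-32,-31,0,0,0]
    - [2,-32,-31,0,0,0]
    - [2,-32,-31,0,0,0]
    - [2,-32,-31,0,0,0]
    - [2,-32,-31,0,0,0]
    - [2,-32,-31,0,0,0]
    - [2,-32,-31,0,0,0]
  gripper: 135
  newtons: 20

```text
clock: 2.35
position: [0.4433, -0.0498, 0.2175]
tool_rot: [1.873, 1.564, -0.845]
force: [0.9, -1.1, -0.4]
grip_width: 0.0401
```

```bash
cat >> h.py <<'E'
def target(p,psi,th):
    f=np.array([np.cos(psi),np.sin(psi),0]);k=np.array([0,0,1.])
    x=np.sin(th)*f-np.cos(th)*k; z=-(np.cos(th)*f+np.sin(th)*k)
    return np.array(p),np.c_[x,np.cross(z,x),z]
def cur():
    s=observe(); return s['position'],Ro.from_euler('xyz',s['tool_rot']).as_matrix(),s
def info():
    p,R,s=cur(); z=-R[:,2]; print('t',s['clock'],'p',p.round(4),'psi',np.degrees(np.arctan2(z[1],z[0])).round(2),'th',np.degrees(np.arcsin(z[2])).round(2),'F',s['force'].round(2),'w',s['grip_width'].round(4),'tipx',bot.tip_extent)
def delta(T):
    p,R,s=cur(); info()
    print('rotvec tool',Ro.from_matrix(R.T@T[1]).as_rotvec().round(4),'shift now-frame mm',(1e3*R.T@(T[0]-p)).round(1),'shift target-frame mm',(1e3*T[1].T@(T[0]-p)).round(1))
E
python3 - <<'E'
from h import *
delta(target([.483,-.025,.14],np.radians(42),np.radians(35)))
print(observe()['qpos'].round(3))
E
```

```text
Traceback (most recent call last):
  File "h.py", line 22, in delta
    p,R,s=cur(); info()
                 ~~~~^^
  File "h.py", line 20, in info
    p,R,s=cur(); z=-R[:,2]; print('t',s['clock'],'p',p.round(4),'psi',np.degrees(np.arctan2(z[1],z[0])).round(2),'th',np.degrees(np.arcsin(z[2])).round(2),'F',s['force'].round(2),'w',s['grip_width'].round(4),'tipx',bot.tip_extent)
                                                                                                                                                                                       ^^^^^^^^^^^^^^^^^^^^^
AttributeError: 'float' object has no attribute 'round'
```

```bash
sed -i "s/s\['grip_width'\].round(4)/round(float(s['grip_width']),4)/" h.py
python3 - <<'E'
from h import *
delta(target([.483,-.025,.14],np.radians(42),np.radians(35)))
print(observe()['qpos'].round(3))
E
```

```text
t 2.35 p [ 0.4433 -0.0498  0.2175] psi 24.23 th 0.11 F [ 0.92 -1.1  -0.43] w 0.0401 tipx 0.011
rotvec tool [-0.2984  0.6049 -0.1011] shift now-frame mm [ 77.5  -6.8 -46.2] shift target-frame mm [89.9  8.1  6.7]
[ 0.192  0.28  -0.26   2.071  0.107  0.799 -1.28 ]
```

jog_arm:
  commands:
    - [0,0,0,-0.05,0.101,-0.017]
    - [0,0,0,-0.05,0.101,-0.017]
    - [0,0,0,-0.05,0.101,-0.017]
    - [0,0,0,-0.05,0.101,-0.017]
    - [0,0,0,-0.05,0.101,-0.017]
    - [0,0,0,-0.05,0.101,-0.017]
    - [0,0,0,0,0,0]

```text
clock: 3.05
position: [0.4458, -0.0358, 0.2165]
tool_rot: [-3.099, 1.051, 0.744]
force: [-0.0, 1.3, -0.7]
grip_width: 0.0401
```

```bash
python3 - <<'E'
from h import *
delta(target([.483,-.025,.14],np.radians(42),np.radians(35)))
print(observe()['qpos'].round(3))
E
```

```text
t 3.05 p [ 0.4458 -0.0358  0.2165] psi 39.77 th 29.74 F [-0.03  1.33 -0.71] w 0.0401 tipx 0.011
rotvec tool [-0.0341  0.0914  0.0036] shift now-frame mm [83.6 17.5  7.1] shift target-frame mm [82.7 16.8 15.3]
[ 0.859  0.276 -0.712  2.289 -0.643  0.396 -0.108]
```

jog_arm:
  commands:
    - [20,5,4,-0.017,0.045,0]
    - [20,5,4,-0.017,0.045,0]
    - [20,4,4,0,0,0]
    - [20,4,3,0,0,0]
    - [0,0,0,0,0,0]

```text
clock: 3.55
position: [0.479, -0.0278, 0.1484]
tool_rot: [-3.123, 0.961, 0.745]
force: [-0.2, -0.8, 0.2]
grip_width: 0.04
```

```bash
python3 - <<'E'
from h import *
delta(target([.483,-.025,.103],np.radians(42),np.radians(35)))
print(observe()['qpos'].round(3))
f=grab_frame('side');cv2.imwrite('pics/s1.png',cv2.resize(f[150:400,200:540],None,fx=2.2,fy=2.2)[:,:,::-1])
f=grab_frame('wrist');cv2.imwrite('pics/w1.png',f[:,:,::-1])
E
```

```text
t 3.55 p [ 0.479  -0.0278  0.1484] psi 41.38 th 34.93 F [-0.2  -0.8   0.21] w 0.04 tipx 0.011
rotvec tool [-0.0088  0.0011  0.0068] shift now-frame mm [40.   1.1 22. ] shift target-frame mm [40.   0.6 22. ]
[ 0.866  0.522 -0.763  2.313 -1.095  0.164  0.458]
```

View pics/s1.png

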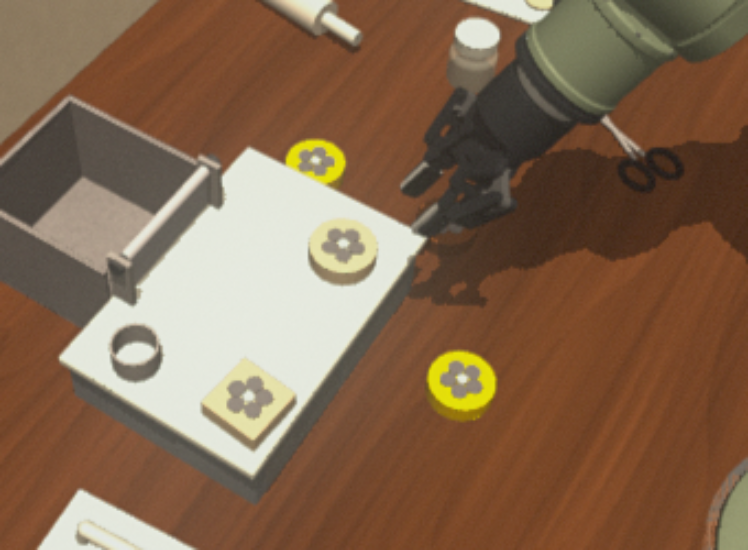

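View pics/w1.png

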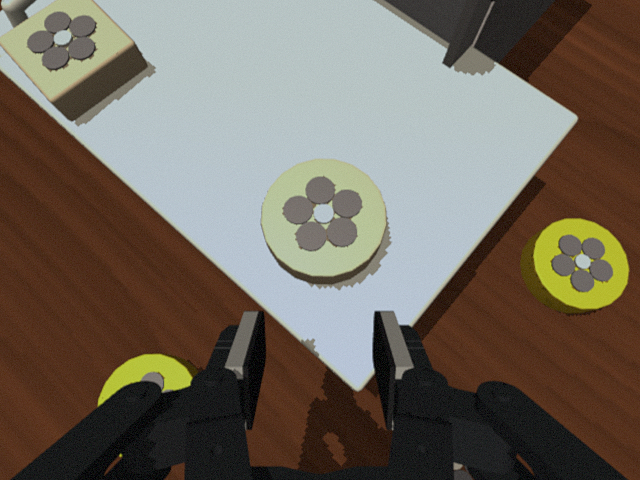

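Joint 6 is close to its lower limit (0.164 against 0.16), so I'll reduce the lean to 20° for the diagonal push. The wrist view shows the disc centred ahead of the open fingers at about (323,220).

jog_arm:
  commands:
    - [0,0,0,0,-0.09,0]
    - [0,0,0,0,-0.09,0]
    - [0,0,0,0,-0.09,0]
    - [0,0,0,0,0,0]

```text
clock: 4.05
position: [0.4774, -0.027, 0.1453]
tool_rot: [-3.109, 1.109, 0.765]
force: [0.3, -0.2, -0.0]
grip_width: 0.0403
```

```bash
python3 - <<'E'
from h import *
delta(target([.483,-.025,.100],np.radians(42),np.radians(20)))
print(observe()['qpos'].round(3))
E
```

```text
t 4.05 p [ 0.4774 -0.027   0.1453] psi 41.69 th 26.44 F [ 0.27 -0.16 -0.02] w 0.0403 tipx 0.011
rotvec tool [-0.004  -0.1125  0.0143] shift now-frame mm [43.   2.9 15.2] shift target-frame mm [44.5  2.2 10.3]
[ 0.459  0.417 -0.354  2.272 -0.88   0.289  0.142]
```

jog_arm:
  commands:
    - [0,0,0,0,-0.09,0.008]
    - [0,0,0,0,-0.05,0.006]
    - [14,1,3,0,0,0]
    - [14,1,3,0,0,0]
    - [10,0,3,0,0,0]
    - [0,0,0,0,0,0]

```text
clock: 4.65
position: [0.4813, -0.0253, 0.1066]
tool_rot: [-3.129, 1.209, 0.742]
force: [-0.0, 0.2, 0.2]
grip_width: 0.0401
```

```bash
python3 - <<'E'
from h import *
delta(target([.483,-.025,.098],np.radians(42),np.radians(20)))
print(observe()['qpos'].round(3))
f=grab_frame('side');cv2.imwrite('pics/s2.png',cv2.resize(f[150:400,200:540],None,fx=2.2,fy=2.2)[:,:,::-1])
f=grab_frame('wrist');cv2.imwrite('pics/w2.png',f[:,:,::-1])
E
```

```text
t 4.65 p [ 0.4813 -0.0253  0.1066] psi 41.7 th 20.72 F [-0.03  0.18  0.23] w 0.0401 tipx 0.011
rotvec tool [-0.0049 -0.0126  0.003 ] shift now-frame mm [8.6 0.9 1.7] shift target-frame mm [8.6 0.8 1.6]
[ 0.282  0.481 -0.222  2.255 -0.776  0.235 -0.004]
```

View pics/s2.png

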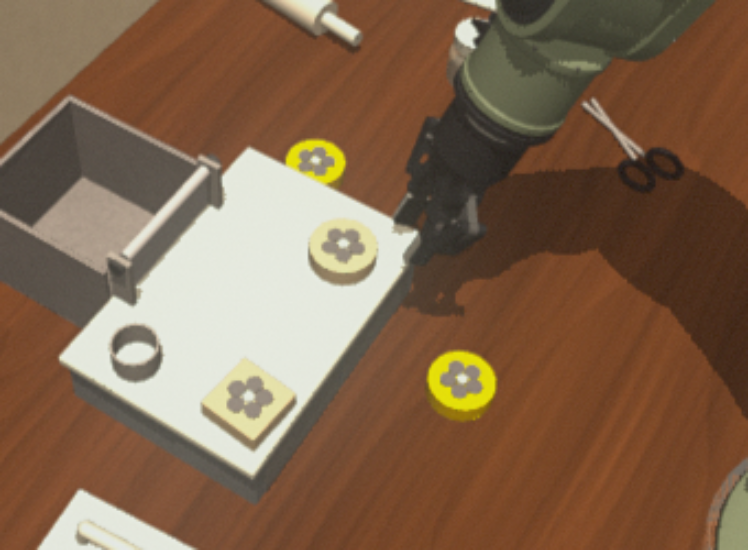

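View pics/w2.png

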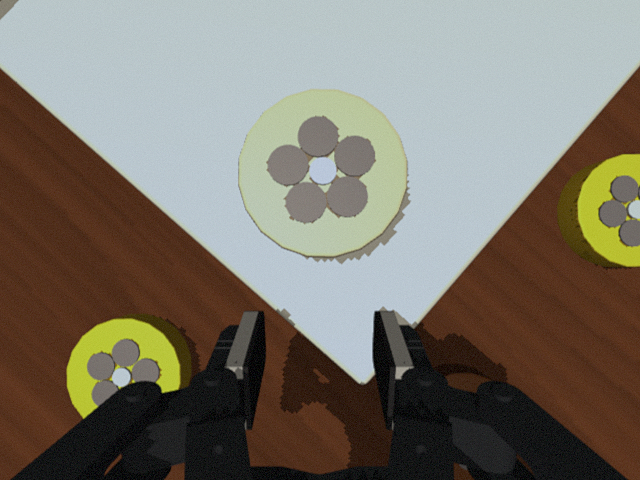

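jog_arm:
  commands:
    - [7,1,2,0,0,0]
    - [0,0,0,0,-0.01,0]
    - [3,0,-8,0,0,0]
    - [3,0,-8,0,0,0]
    - [3,0,-8,0,0,0]
    - [3,0,-8,0,0,0]
    - [3,0,-8,0,0,0]

```text
clock: 5.45
position: [0.518, 0.0038, 0.1015]
tool_rot: [-3.138, 1.218, 0.731]
force: [-0.2, -0.9, 0.9]
grip_width: 0.0403
```

```bash
python3 - <<'E'
from h import *
delta(target([.588,.069,.098],np.radians(42),np.radians(20)))
f=grab_frame('wrist');cv2.imwrite('pics/w3.png',f[:,:,::-1])
f=grab_frame('side');cv2.imwrite('pics/s3.png',cv2.resize(f[150:400,200:540],None,fx=2.2,fy=2.2)[:,:,::-1])
E
```

```text
t 5.45 p [0.518  0.0038 0.1015] psi 41.63 th 20.24 F [-0.2  -0.9   0.94] w 0.0403 tipx 0.011
rotvec tool [-0.006  -0.0041 -0.0008] shift now-frame mm [ 36.4  -2.2 -88.5] shift target-frame mm [ 36.   -1.7 -88.7]
```

View pics/w3.png

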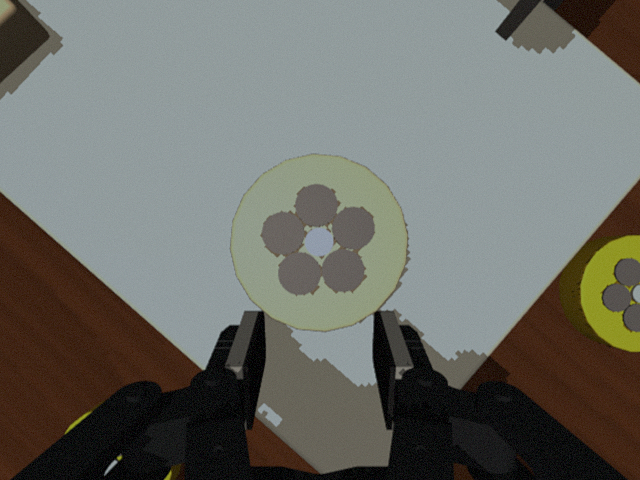

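View pics/s3.png

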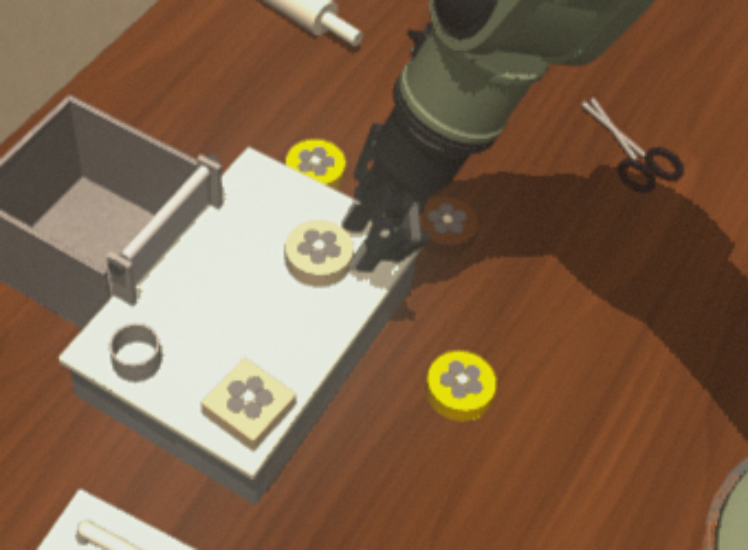

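jog_arm:
  commands:
    - [3.2,0,-8,0,0,0]
    - [3.2,0,-8,0,0,0]
    - [3,0,-8,0,0,0]
    - [3,0,-8,0,0,0]
    - [3,0,-8,0,0,0]
    - [3,0,-8,0,0,0]

```text
clock: 6.15
position: [0.5591, 0.0404, 0.1007]
tool_rot: [-3.137, 1.218, 0.731]
force: [-1.5, -0.6, 1.5]
grip_width: 0.0404
```

```bash
python3 - <<'E'
from h import *
delta(target([.588,.069,.100],np.radians(42),np.radians(20)))
print(observe()['qpos'].round(3))
f=grab_frame('wrist');cv2.imwrite('pics/w4.png',f[:,:,::-1])
E
```

```text
t 6.15 p [0.5591 0.0404 0.1007] psi 41.62 th 20.22 F [-1.47 -0.63  1.52] w 0.0404 tipx 0.011
rotvec tool [-0.0063 -0.0039 -0.0008] shift now-frame mm [ 14.7  -2.2 -37.9] shift target-frame mm [ 14.5  -2.  -37.9]
[-0.014  0.555 -0.054  2.1   -0.745  0.281 -0.201]
```

View pics/w4.png

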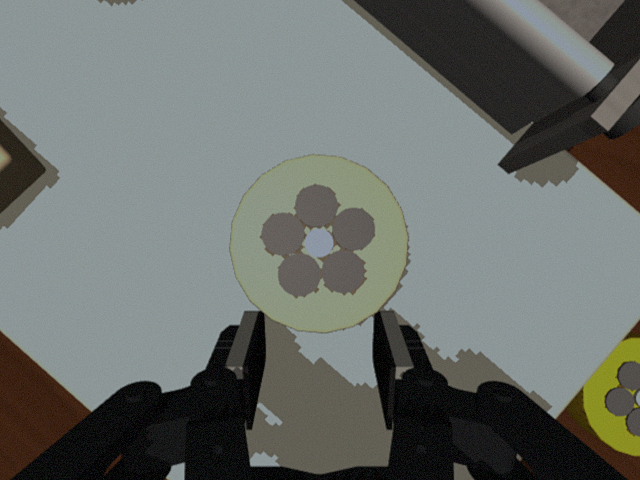

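jog_arm:
  commands:
    - [3,-0.5,-8,0,0,0]
    - [3,-0.5,-8,0,0,0]
    - [3,-0.5,-8,0,0,0]
    - [3,-0.5,-8,0,0,0]
    - [2,0,-5,0,0,0]
    - [0,0,0,0,0,0]

```text
clock: 6.8
position: [0.591, 0.0725, 0.1004]
tool_rot: [-3.138, 1.217, 0.732]
force: [-0.3, 0.2, 0.6]
grip_width: 0.04
```

```bash
python3 - <<'E'
from h import *
info()
f=grab_frame('wrist');cv2.imwrite('pics/w5.png',f[:,:,::-1])
for n in('round_mould',):
  for c in('top','side'):
    grab_frame(c)
    for q in nets.silhouettes(c,n)[:5]:
      ys,xs=np.nonzero(q['mask']); print(c,round(q['p'],2),np.round(q['rect']),unproj(c,[xs.mean(),ys.mean()],.1 if c=='top' else .095)[0].round(4))
# wrist-based
p,R,s=cur();i=camera_info('wrist');grab_frame('wrist')
hs=nets.silhouettes('wrist','round_mould')[0]
ys,xs=np.nonzero(hs['mask']);fl=240/np.tan(np.radians(i['fov_y']/2));T=i['tool_from_camera']
u=[(xs.min()+xs.max())/2,(ys.min()+ys.max())/2];print(u)
d=R@T[:3,:3]@np.array([(u[0]-i['cx'])/fl,(u[1]-i['cy'])/fl,1]);o=p+R@T[:3,3];print(o+d*(.102-o[2])/d[2])
E
```

```text
t 6.8 p [0.591  0.0725 0.1004] psi 41.72 th 20.27 F [-0.3   0.17  0.64] w 0.04 tipx 0.011
top 0.94 [347. 207. 379. 233.] [ 0.6227 -0.1073  0.1   ]
top 0.92 [251. 210. 283. 233.] [0.6172 0.0972 0.1   ]
top 0.9 [364. 269. 385. 299.] [ 0.4812 -0.1279  0.1   ]
top 0.6 [285. 317. 290. 337.] [0.3861 0.0564 0.1   ]
top 0.49 [208. 209. 231. 231.] [0.6156 0.2086 0.1   ]
side 0.97 [392. 306. 425. 344.] [0.3662 0.087  0.095 ]
side 0.91 [283. 255. 311. 287.] [0.6133 0.1025 0.095 ]
side 0.74 [388. 238. 418. 265.] [ 0.4595 -0.0591  0.095 ]
[np.float64(628.0), np.float64(460.5)]
[ 0.63200747 -0.03454678  0.102     ]
```

View pics/w5.png

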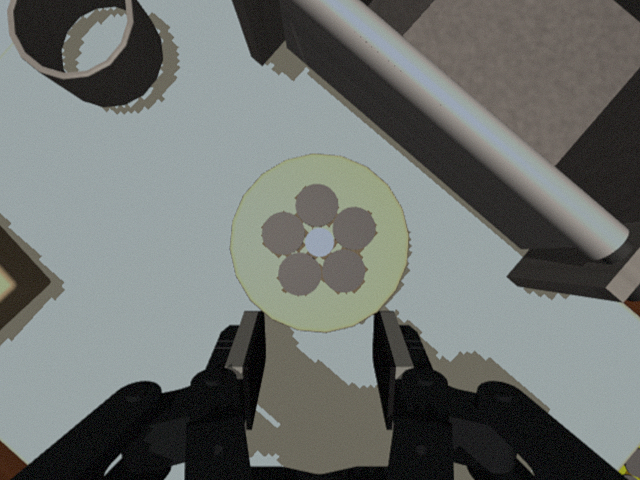

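jog_arm:
  commands:
    - [-5.6,0,15,0,0,0]
    - [-5.6,0,15,0,0,0]
    - [-5.6,0,15,0,0,0]
    - [0,0,0,0,0,0]
  gripper: 160

```text
clock: 7.55
position: [0.5531, 0.0382, 0.1006]
tool_rot: [-3.138, 1.217, 0.731]
force: [0.4, -0.4, 0.3]
grip_width: 0.0318
```

```bash
python3 - <<'E'
from h import *
delta(target([.555,.097,.104],np.radians(0.5),np.radians(20)))
delta(target([.555,.097,.104],np.radians(0.5),np.radians(30)))
print(observe()['qpos'].round(3))
E
```

```text
t 7.55 p [0.5531 0.0382 0.1006] psi 41.65 th 20.25 F [ 0.36 -0.42  0.3 ] w 0.0318 tipx 0.011
rotvec tool [ 0.6744 -0.0038  0.2485] shift now-frame mm [ 10.9 -42.6 -39.2] shift target-frame mm [ -2.3 -58.8  -3.4]
t 7.55 p [0.5531 0.0382 0.1006] psi 41.65 th 20.25 F [ 0.36 -0.42  0.3 ] w 0.0318 tipx 0.011
rotvec tool [0.651  0.1632 0.3067] shift now-frame mm [ 10.9 -42.6 -39.2] shift target-frame mm [ -1.7 -58.8  -3.8]
[-0.     0.549 -0.067  2.114 -0.751  0.272 -0.189]
```

jog_arm:
  commands:
    - [0,0,0,0.115,0,0.042]
    - [0,0,0,0.115,0,0.042]
    - [0,0,0,0.115,0,0.042]
    - [0,0,0,0.115,0,0.042]
    - [0,0,0,0.115,0,0.042]
    - [0,0,0,0.115,0,0.042]
    - [0,0,0,0,0,0]

```text
clock: 8.25
position: [0.5562, 0.0392, 0.1022]
tool_rot: [-3.122, 1.214, -0.011]
force: [0.1, -0.2, -0.4]
grip_width: 0.0319
```

```bash
python3 - <<'E'
from h import *
delta(target([.550,.097,.104],np.radians(0.5),np.radians(30)))
print(observe()['qpos'].round(3))
E
```

```text
t 8.25 p [0.5562 0.0392 0.1022] psi -1.84 th 20.46 F [ 0.08 -0.21 -0.38] w 0.0319 tipx 0.011
rotvec tool [-0.0376  0.1664 -0.0102] shift now-frame mm [ -4.  -57.6   6.9] shift target-frame mm [ -4.4 -57.9   4. ]
[-0.575  0.581  0.467  2.196 -1.238  0.179 -0.619]
```

```bash
cat > kin.py <<'E'
import numpy as np
from scipy.optimize import least_squares
from scipy.spatial.transform import Rotation as Ro
D=[([1.068,.521,-.036,1.599,.021,1.021,-.113],[.26195,-.5671,.24174],[-1.49980876,1.56966805,2.07453603]),
([.192,.28,-.26,2.071,.107,.799,-1.28],[.4433,-.0498,.2175],[1.873,1.564,-.845]),
([.859,.276,-.712,2.289,-.643,.396,-.108],[.4458,-.0358,.2165],[-3.099,1.051,.744]),
([.866,.522,-.763,2.313,-1.095,.164,.458],[.479,-.0278,.1484],[-3.123,.961,.745]),
([.459,.417,-.354,2.272,-.88,.289,.142],[.4774,-.027,.1453],[-3.109,1.109,.765]),
([.282,.481,-.222,2.255,-.776,.235,-.004],[.4813,-.0253,.1066],[-3.129,1.209,.742]),
([-.014,.555,-.054,2.1,-.745,.281,-.201],[.5591,.0404,.1007],[-3.137,1.218,.731]),
([0,.549,-.067,2.114,-.751,.272,-.189],[.5531,.0382,.1006],[-3.138,1.217,.731]),
([-.575,.581,.467,2.196,-1.238,.179,-.619],[.5562,.0392,.1022],[-3.122,1.214,-.011])]
E
cat > fit.py <<'E'
from kin import *
import itertools
best=[]
Y=lambda a:Ro.from_euler('y',a).as_matrix(); Z=lambda a:Ro.from_euler('z',a).as_matrix()
Rs=[Ro.from_euler('xyz',d[2]).as_matrix() for d in D]
def rot(q,s): 
    q=np.array(q)*s; return Z(q[0])@Y(q[1])@Z(q[2])@Y(q[3])@Z(q[4])@Y(q[5])@Z(q[6])
for sg in itertools.product([1,-1],repeat=7):
  if sg[1]<0: continue
  for off in (0,np.pi/2,np.pi,-np.pi/2):
    E=[]
    for d,R in zip(D,Rs):
        q=np.array(d[0])*sg; q[0]+=off
        E.append(rot(q,1).T@R)
    E=np.array(E); best.append((np.abs(E-E.mean(0)).max(),sg,off))
best.sort(key=lambda b:b[0]); print(best[:4])
E
python3 fit.py
```

```text
[(np.float64(0.001867904211674384), (-1, 1, -1, 1, -1, 1, -1), 0), (np.float64(0.3329087426089198), (-1, 1, -1, 1, -1, 1, -1), 1.5707963267948966), (np.float64(0.33400714885408855), (-1, 1, -1, 1, -1, 1, -1), -1.5707963267948966), (np.float64(0.5260398451750612), (1, 1, -1, 1, 1, 1, 1), 0)]
```

```bash
cat >> fit.py <<'E'
sg=np.array(best[0][1])
Em=np.mean([rot(d[0],sg).T@R for d,R in zip(D,Rs)],0)
def fk(q,L):
    q=np.array(q)*sg; A=Z(q[0])@Y(q[1])@Z(q[2]);B=A@Y(q[3])@Z(q[4]);C=B@Y(q[5])
    p=np.array([0,0,L[0]])+A@[L[4],0,L[1]]+B@[L[5],0,L[2]]+C@[L[6],0,L[3]]
    return p,C@Z(q[6])@Em
r=least_squares(lambda L:np.concatenate([fk(d[0],L)[0]-d[1] for d in D]),[.3,.4,.4,.2,0,0,0])
L=r.x; print('L',L.round(4),'res',np.abs(r.fun).max())
lo=np.array([-2.91,-.3,-1.5,.17,-1.26,.16,-2.52]);hi=np.array([2.91,2.13,1.42,2.43,4.41,1.93,2.52])
from h import target
def ik(T,starts,marg=.03):
    out=[]
    for q0 in starts:
        q0=np.clip(q0,lo+marg+.01,hi-marg-.01)
        f=lambda q:np.r_[10*(fk(q,L)[0]-T[0]),Ro.from_matrix(fk(q,L)[1].T@T[1]).as_rotvec(),1e-4*(q-q0)]
        s=least_squares(f,q0,bounds=(lo+marg,hi-marg)); out.append((np.abs(s.fun[:6]).max(),s.x))
    return sorted(out,key=lambda o:o[0])
if __name__=='__main__':
    rng=np.random.default_rng(0)
    st=[np.array(D[-1][0])]+[rng.uniform(lo,hi) for _ in range(25)]
    for x in(.556,.61,.665):
        for th in(20,30,35):
          for fl in (0,1):
            T=target([x,.096,.103],np.radians(.5),np.radians(th))
            if fl: T=(T[0],T[1]@np.diag([1,-1,-1]))
            o=ik(T,st); good=[q for e,q in o if e<2e-3]
            print(x,th,fl,o[0][0].round(4),len(good)); 
            for q in good[:3]: print('   ',q.round(2))
E
python3 fit.py
```

```text
[(np.float64(0.001867904211674384), (-1, 1, -1, 1, -1, 1, -1), 0), (np.float64(0.3329087426089198), (-1, 1, -1, 1, -1, 1, -1), 1.5707963267948966), (np.float64(0.33400714885408855), (-1, 1, -1, 1, -1, 1, -1), -1.5707963267948966), (np.float64(0.5260398451750612), (1, 1, -1, 1, 1, 1, 1), 0)]
L [ 0.2609  0.5478  0.3866  0.3345 -0.0481 -0.0255 -0.0433] res 0.058970750486705935
0.556 20 0 0.0 8
    [-0.7   0.64  0.55  2.13 -1.13  0.24 -0.78]
    [-0.72  0.65  0.58  2.12 -1.15  0.26 -0.76]
    [-0.77  0.68  0.68  2.11 -1.23  0.33 -0.69]
0.556 20 1 0.0 15
    [ 0.61  1.1  -1.45  2.07  1.57  1.2   0.09]
    [ 0.48  0.76 -0.92  2.08  1.42  0.65  0.16]
    [ 0.58  0.93 -1.21  2.07  1.5   0.92  0.11]
0.556 30 0 0.0 5
    [-0.78  0.66  0.6   2.13  4.31  0.19 -0.01]
    [-0.86  0.72  0.75  2.15  4.38  0.3  -0.09]
    [-0.78  0.66  0.6   2.13  4.31  0.19 -0.01]
0.556 30 1 0.0 11
    [ 0.56  0.9  -1.16  2.17  1.81  0.89 -0.16]
    [ 0.61  1.12 -1.45  2.18  1.81  1.23 -0.1 ]
    [ 0.49  0.78 -0.96  2.17  1.82  0.69 -0.21]
0.556 35 0 0.0 10
    [-1.09  1.11  1.37  2.22  4.32  0.92 -0.19]
    [-0.75 
[... 1151 characters left out ...]
88  0.9   1.84 -1.23  0.62 -0.73]
    [ 0.16  0.71 -0.39  1.88  0.91  0.36 -2.49]
0.665 20 1 0.0 15
    [ 0.55  1.21 -1.46  1.81  1.58  1.27  0.29]
    [ 0.53  1.05 -1.23  1.82  1.47  1.02  0.31]
    [ 0.53  1.05 -1.23  1.82  1.47  1.02  0.31]
0.665 30 0 0.0548 0
0.665 30 1 0.0 10
    [ 0.49  0.93 -1.03  1.93  1.7   0.77  0.06]
    [ 0.56  1.09 -1.28  1.93  1.76  1.04  0.09]
    [ 0.5   0.94 -1.03  1.93  1.71  0.78  0.06]
0.665 35 0 0.0 2
    [-0.66  0.76  0.55  1.93  4.3   0.19  0.02]
    [-0.8   0.85  0.81  1.96  4.38  0.39 -0.13]
0.665 35 1 0.0 10
    [ 0.53  0.99 -1.11  1.98  1.89  0.87 -0.07]
    [ 0.58  1.18 -1.38  1.99  1.92  1.16  0.02]
    [ 0.57  1.13 -1.32  1.98  1.91  1.09 -0.  ]
```

```bash
sed -i '/^r=least_squares/,/^L=r.x/d' fit.py; python3 - <<'E'
s=open('fit.py').read()
a=s.index('def fk'); b=s.index('lo=np.array')
new='''def parts(q):
    q=np.array(q)*sg; A=Z(q[0])@Y(q[1]);A2=A@Z(q[2]);B=A2@Y(q[3]);C=B@Z(q[4]);C2=C@Y(q[5]);T=C2@Z(q[6])@Em
    return A2,C,C2,T,B
def lin(q):
    A2,C,C2,T,B=parts(q); q1=Z(q[0]*sg[0])
    return np.c_[[0,0,1.],A2[:,2],C[:,2],C2[:,2], A2[:,0],C[:,0],C2[:,0],B[:,0]]
M=np.vstack([lin(d[0]) for d in D]);bb=np.concatenate([d[1] for d in D])
lam=1e-3;k=M.shape[1];reg=np.diag([0,0,0,0]+[lam]*(k-4))
L=np.linalg.lstsq(np.vstack([M,reg]),np.r_[bb,np.zeros(k)],rcond=None)[0]
print('L',L.round(4),'\\n',(1e3*(M@L-bb)).reshape(-1,3).round(1))
def fk(q,L):
    return lin(q)@L,parts(q)[3]
'''
open('fit.py','w').write(s[:a]+new+s[b:])
E
python3 fit.py | head -12; python3 -c "
from h import *
s=observe();print(s['qpos'],s['position'])"
```

```text
Still running in the background as job /tmp/bash_jobs.1000/a32872a768a6 (pid 1042). You'll get a notice when it ends.
```

```bash
cat > fit1.py <<'E'
from fit0 import *
def lin(q):
    A2,C,C2,T,B=parts(q); q1=Z(q[0]*sg[0])
    return np.c_[[0,0,1.],A2[:,2],C[:,2],T[:,0], A2[:,0],C[:,0],q1[:,0],q1[:,1],A2[:,1],C[:,1],C2[:,0],C2[:,1],T[:,1:]]
M=np.vstack([lin(d[0]) for d in D])
for lam in (1e-2,1e-3):
    k=M.shape[1];reg=np.diag([1e-4]*4+[lam]*(k-4))
    L=np.linalg.lstsq(np.vstack([M,reg]),np.r_[bb,np.zeros(k)],rcond=None)[0]
    print('L',L.round(4),'\n',(1e3*(M@L-bb)).reshape(-1,3).round(1))
def fk(q,L=None):
    return lin(q)@globals()['L'],parts(q)[3]
print(Em.round(3))
E
OMP_NUM_THREADS=1 timeout 60 python3 fit1.py | tail -25
```

```text
-1.000e-04 -5.000e-04] 
 [[-0.  -0.   0.2]
 [ 0.1 -0.  -0.2]
 [-0.1  0.2 -0. ]
 [-0.1 -0.1  0. ]
 [ 0.   0.3  0.1]
 [ 0.5 -0.5  0.3]
 [-0.3 -0.  -0.4]
 [ 0.   0.3 -0.2]
 [-0.  -0.   0.2]]
L [ 3.190e-01  5.303e-01  4.181e-01  3.179e-01  9.000e-04 -1.000e-04
 -2.000e-04 -2.110e-02 -3.670e-02 -8.000e-04 -9.000e-04 -8.000e-04
 -1.000e-04 -5.000e-04] 
 [[-0.  -0.   0.2]
 [ 0.1 -0.  -0.2]
 [-0.1  0.2 -0. ]
 [-0.1 -0.1  0. ]
 [ 0.   0.3  0.1]
 [ 0.5 -0.5  0.3]
 [-0.3 -0.  -0.4]
 [ 0.   0.3 -0.2]
 [-0.  -0.   0.2]]
[[ 0. -1. -0.]
 [ 0.  0. -1.]
 [ 1.  0.  0.]]
```

```bash
cat > ikt.py <<'E'
import io,contextlib
with contextlib.redirect_stdout(io.StringIO()):
    from fit1 import *
from h import target
def ik(T,starts,marg=.04):
    out=[]
    for q0 in starts:
        q0=np.clip(q0,lo+marg+.01,hi-marg-.01)
        f=lambda q:np.r_[10*(fk(q)[0]-T[0]),Ro.from_matrix(fk(q)[1].T@T[1]).as_rotvec(),1e-4*(q-q0)]
        s=least_squares(f,q0,bounds=(lo+marg,hi-marg),max_nfev=40); out.append((np.abs(s.fun[:6]).max(),s.x))
    return sorted(out,key=lambda o:o[0])
if __name__=='__main__':
    rng=np.random.default_rng(0)
    st=[np.array(D[-1][0])]+[rng.uniform(lo,hi) for _ in range(12)]
    for x in(.56,.67):
        for th in(20,25,30):
          for fl in (0,1):
            T=target([x,.096,.103],np.radians(.5),np.radians(th))
            if fl: T=(T[0],T[1]@np.diag([1,-1,-1]))
            o=ik(T,st); good=[q for e,q in o if e<2e-3]
            print(x,th,fl,o[0][0].round(4),len(good),flush=True)
            for q in good[:4]: print('   ',q.round(2))
E
OMP_NUM_THREADS=1 timeout 500 python3 ikt.py
```

```text
0.56 20 0 0.0 5
    [-0.72  0.6   0.52  2.16 -1.07  0.2  -0.86]
    [-0.72  0.6   0.52  2.16 -1.07  0.2  -0.86]
    [-0.72  0.6   0.52  2.16 -1.07  0.2  -0.86]
    [-0.72  0.61  0.52  2.16 -1.07  0.2  -0.86]
0.56 20 1 0.0 5
    [-0.27  0.53 -0.08  2.14  0.84  0.2   0.44]
    [-0.27  0.53 -0.08  2.14  0.85  0.2   0.43]
    [ 0.43  0.77 -1.06  2.11  1.41  0.77  0.04]
    [ 0.4   0.74 -1.01  2.11  1.4   0.73  0.04]
0.56 25 0 0.0312 0
0.56 25 1 0.0 4
    [-0.26  0.53 -0.12  2.21  1.62  0.2  -0.34]
    [ 0.42  0.76 -1.05  2.18  1.6   0.77 -0.15]
    [ 0.39  0.73 -0.99  2.18  1.59  0.72 -0.16]
    [ 0.22  0.63 -0.74  2.18  1.57  0.54 -0.2 ]
0.56 30 0 0.0 4
    [-1.17  1.21  1.36  2.31  4.3   0.99 -0.23]
    [-0.14  0.55 -0.29  2.26  2.02  0.36  2.4 ]
    [-0.49  0.55  0.15  2.28  2.61  0.2   1.75]
    [-0.16  0.54 -0.27  2.27  2.04  0.35  2.38]
0.56 30 1 0.0 5
    [ 0.35  0.72 -0.96  2.24  1.8   0.73 -0.37]
    [-0.76  0.62  0.52  2.29  3.61  0.22 -2.45]
    [ 0.4   0.76 -1.03  2.24  1.79  0.79 -0.34]
    [ 0.09  0.59 -0.58  2.25  1.88  0.49 -0.54]
0.67 20 0 0.0 10
    [-0.07  0.66 -0.28  
[... 270 characters left out ...]
29  1.1 ]
    [ 0.32  0.81 -0.87  1.84  1.22  0.72  0.34]
    [ 0.15  0.72 -0.6   1.85  1.04  0.55  0.44]
0.67 25 0 0.0 3
    [-0.61  0.7   0.46  1.95 -0.99  0.2  -0.93]
    [-0.61  0.7   0.46  1.95 -0.99  0.2  -0.93]
    [-0.65  0.72  0.53  1.96 -1.12  0.24 -0.81]
0.67 25 1 0.0 5
    [ 0.2   0.73 -0.68  1.91  1.33  0.54  0.17]
    [ 0.32  0.8  -0.87  1.91  1.42  0.68  0.14]
    [-0.25  0.64 -0.05  1.94  0.79  0.2   0.55]
    [-0.24  0.64 -0.05  1.94  0.8   0.2   0.54]
0.67 30 0 0.0066 0
0.67 30 1 0.0 5
    [-0.21  0.64 -0.11  2.    1.59  0.2  -0.25]
    [ 0.23  0.74 -0.72  1.98  1.62  0.57 -0.1 ]
    [ 0.44  0.91 -1.09  1.97  1.68  0.85 -0.02]
    [ 0.32  0.8  -0.88  1.97  1.64  0.68 -0.07]
```

jog_arm:
  commands:
    - [-28,0,0,0,-0.06,0]
    - [-28,0,0,0,-0.06,0]
    - [-28,0,0,0,-0.06,0]
    - [-28,0,0,0,-0.06,0]
    - [0,0,0,0,-0.06,0]
    - [0,0,0,0,-0.05,0]
    - [0,0,0,0,0,0]

```text
clock: 8.95
position: [0.5291, 0.0373, 0.1972]
tool_rot: [-2.627, 1.548, 0.518]
force: [-0.8, -0.2, -1.2]
grip_width: 0.032
```

```bash
python3 - <<'E'
from h import *
info();print(observe()['qpos'].round(3))
E
```

```text
t 8.95 p [0.5291 0.0373 0.1972] psi 0.19 th 1.12 F [-0.8  -0.21 -1.24] w 0.032 tipx 0.011
[-0.856  0.646  1.007  1.943 -0.706  0.928 -1.061]
```

jog_arm:
  commands:
    - [-2,0,0,-0.15,0,0]
    - [-2,0,0,-0.15,0,0]
    - [-2,0,0,-0.15,0,0]
    - [-2,0,0,-0.15,0,0]
    - [-2,0,0,-0.15,0,0]
    - [-2,0,0,-0.15,0,0]
    - [-2,0,0,-0.15,0,0]
    - [-2,0,0,-0.15,0,0]
    - [-2,0,0,-0.15,0,0]
    - [-2,0,0,-0.15,0,0]
    - [0,0,0,-0.15,0,0]
    - [0,0,0,-0.15,0,0]

```text
clock: 10.15
position: [0.5274, 0.0329, 0.2151]
tool_rot: [1.93, 1.528, 0.597]
force: [0.7, -1.4, -1.2]
grip_width: 0.032
```

```bash
python3 - <<'E'
from h import *
info();print(observe()['qpos'].round(3))
E
```

```text
t 10.15 p [0.5274 0.0329 0.2151] psi 103.63 th 0.85 F [ 0.67 -1.38 -1.19] w 0.032 tipx 0.011
[-0.56   0.433  0.53   1.932 -0.324  0.819  0.383]
```

jog_arm:
  commands:
    - [0,0,0,-0.15,0,0]
    - [0,0,0,-0.15,0,0]
    - [0,0,0,-0.15,0,0]
    - [0,0,0,-0.15,0,0]
    - [0,0,0,-0.15,0,0]
    - [0,0,0,-0.15,0,0]
    - [0,0,0,-0.15,0,0]
    - [0,0,0,-0.15,0,0]
    - [0,0,0,-0.15,0,0]
    - [0,0,0,0,0,0]

```text
clock: 11.15
position: [0.5262, 0.0315, 0.2159]
tool_rot: [0.588, 1.506, 0.61]
force: [-0.3, -0.3, 0.6]
grip_width: 0.032
```

```bash
cat >> h.py <<'E'
def tflip(p,psi,th):
    T=target(p,np.radians(psi),np.radians(th)); return T[0],T[1]@np.diag([1,-1,-1.])
E
python3 - <<'E'
from h import *
delta(tflip([.545,.096,.16],.5,30));print(observe()['qpos'].round(3))
E
```

```text
t 11.15 p [0.5262 0.0315 0.2159] psi -178.8 th -3.1 F [-0.26 -0.28  0.58] w 0.032 tipx 0.011
rotvec tool [ 0.0034 -0.4697 -0.039 ] shift now-frame mm [59.2 62.  17.1] shift target-frame mm [ 58.1  64.4 -11.2]
[-0.29   0.379  0.175  1.936 -0.135  0.778  1.557]
```

jog_arm:
  commands:
    - [0,13,0,0,-0.095,-0.008]
    - [0,13,0,0,-0.095,-0.008]
    - [0,13,0,0,-0.095,-0.008]
    - [0,13,0,0,-0.095,-0.008]
    - [0,13,0,0,-0.095,-0.008]
    - [0,0,0,0,0,0]

```text
clock: 11.75
position: [0.5254, 0.0812, 0.2174]
tool_rot: [-0.003, 1.109, -0.01]
force: [-0.4, -0.3, 0.3]
grip_width: 0.0319
```

```bash
python3 - <<'E'
from h import *
delta(tflip([.545,.097,.14],.5,30));print(observe()['qpos'].round(3))
E
```

```text
t 11.75 p [0.5254 0.0812 0.2174] psi 179.64 th -26.48 F [-0.37 -0.26  0.34] w 0.0319 tipx 0.011
rotvec tool [-0.0131 -0.0615  0.0088] shift now-frame mm [ 77.9  16.1 -17.1] shift target-frame mm [ 76.9  15.7 -21.6]
[-0.649  0.262  0.34   2.246  0.309  0.221  0.938]
```

jog_arm:
  commands:
    - [15,4,-4,-0.006,-0.03,0.004]
    - [15,4,-4,-0.006,-0.03,0.004]
    - [15,4,-4,0,0,0]
    - [15,4,-4,0,0,0]
    - [0,0,0,0,0,0]

```text
clock: 12.25
position: [0.5366, 0.0843, 0.1766]
tool_rot: [-0.021, 1.08, -0.035]
force: [-0.9, -0.2, 0.7]
grip_width: 0.0316
```

```bash
python3 - <<'E'
from h import *
delta(tflip([.555,.097,.102],.5,30));print(observe()['qpos'].round(3))
E
```

```text
t 12.25 p [0.5366 0.0843 0.1766] psi 179.38 th -28.11 F [-0.94 -0.17  0.72] w 0.0316 tipx 0.011
rotvec tool [-0.0169 -0.0331  0.0209] shift now-frame mm [ 74.3  13.8 -19. ] shift target-frame mm [ 73.9  12.6 -21.2]
[-0.472  0.349  0.117  2.269  1.126  0.163  0.1  ]
```

jog_arm:
  commands:
    - [12,4,-4,0,0,0]
    - [12,4,-4,0,0,0]
    - [12,3,-4,0,0,0]
    - [12,2,-4,0,0,0]
    - [0,0,0,0,0,0]

```text
clock: 12.75
position: [0.5466, 0.0906, 0.1277]
tool_rot: [-0.027, 1.082, -0.053]
force: [-0.5, 0.0, -0.3]
grip_width: 0.0317
```

```bash
python3 - <<'E'
from h import *
delta(tflip([.555,.097,.102],.5,30));print(observe()['qpos'].round(3))
E
```

```text
t 12.75 p [0.5466 0.0906 0.1277] psi 178.7 th -28.02 F [-0.53  0.02 -0.26] w 0.0317 tipx 0.011
rotvec tool [-0.0272 -0.0348  0.0295] shift now-frame mm [26.5  7.  -4.8] shift target-frame mm [26.5  6.3 -5.5]
[-0.376  0.466 -0.013  2.266  1.759  0.211 -0.558]
```

jog_arm:
  commands:
    - [8,2,-2,-0.014,-0.016,0.015]
    - [8,2,-2,-0.014,-0.016,0.015]
    - [8,2,-2,0,0,0]
    - [0,0,0,0,0,0]

```text
clock: 13.15
position: [0.5536, 0.0909, 0.1056]
tool_rot: [-0.016, 1.051, -0.013]
force: [0.4, 0.0, -0.4]
grip_width: 0.0319
```

```bash
python3 - <<'E'
from h import *
delta(tflip([.555,.097,.102],.5,30));print(observe()['qpos'].round(3))
f=grab_frame('side');cv2.imwrite('pics/s6.png',cv2.resize(f[180:340,200:440],None,fx=3,fy=3)[:,:,::-1])
f=grab_frame('wrist');cv2.imwrite('pics/w6.png',f[:,:,::-1])
f=grab_frame('top');cv2.imwrite('pics/t6.png',cv2.resize(f[105:300,180:400],None,fx=3,fy=3)[:,:,::-1])
E
```

```text
t 13.15 p [0.5536 0.0909 0.1056] psi -179.69 th -29.76 F [ 0.4   0.01 -0.41] w 0.0319 tipx 0.011
rotvec tool [-0.0029 -0.0042  0.0109] shift now-frame mm [ 3.8  6.2 -0.5] shift target-frame mm [ 3.8  6.1 -0.5]
[-0.215  0.527 -0.201  2.277  2.042  0.321 -0.783]
```

View pics/s6.png

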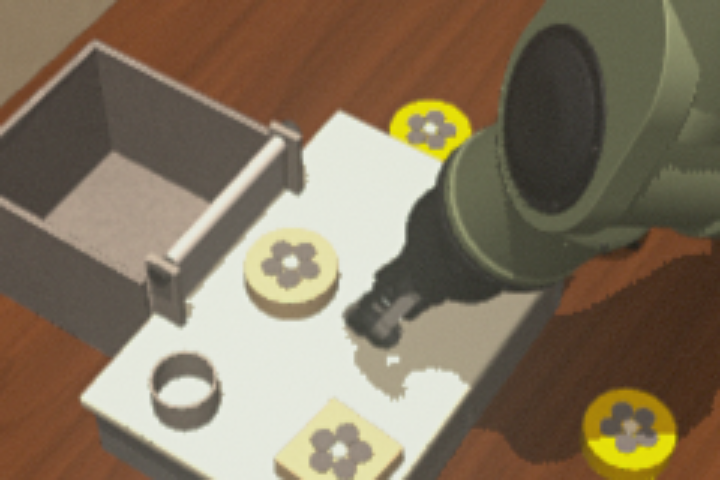

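View pics/w6.png

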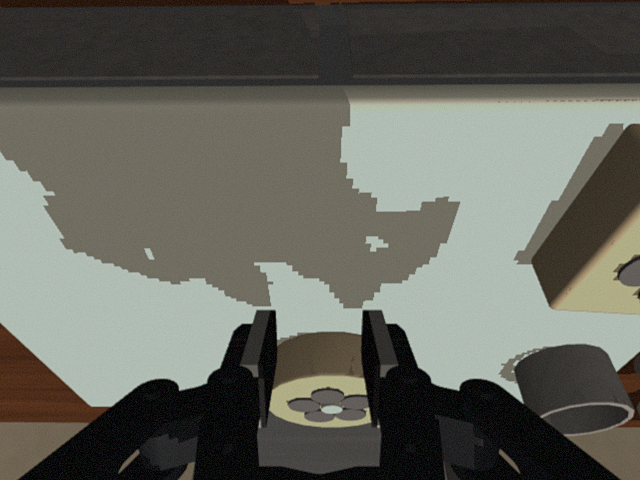

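View pics/t6.png

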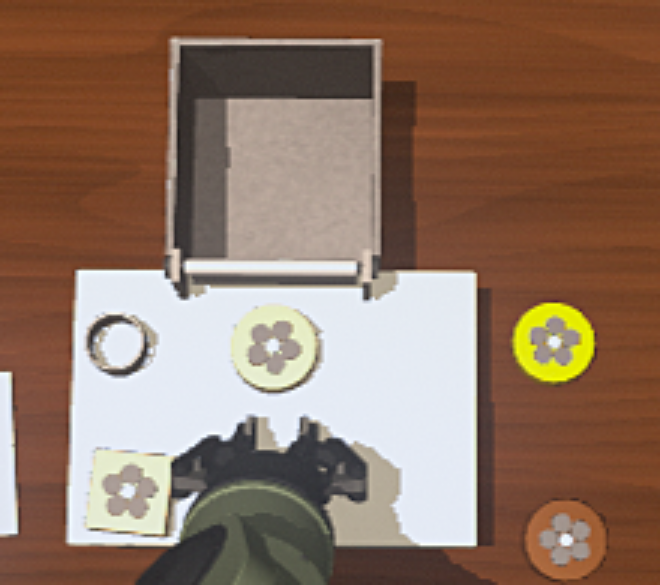

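jog_arm:
  commands:
    - [5.5,2,7,0,0,0.003]
    - [5,2,7,0,0,0.003]
    - [4,2,7,0,0,0.003]
    - [4,1,7,0,0,0]
    - [4,0,7,0,0,0]

```text
clock: 13.8
position: [0.5988, 0.1004, 0.1055]
tool_rot: [0.001, 1.049, 0.009]
force: [-0.4, -0.3, -1.0]
grip_width: 0.0318
```

```bash
python3 - <<'E'
from h import *
delta(tflip([.665,.097,.102],.5,30));print(observe()['qpos'].round(3))
f=grab_frame('side');a=cv2.resize(f[200:320,220:380],None,fx=4,fy=4);cv2.imwrite('pics/s7.png',a[:,:,::-1])
f=grab_frame('top');cv2.imwrite('pics/t7.png',cv2.resize(f[165:300,200:350],None,fx=4,fy=4)[:,:,::-1])
E
```

```text
t 13.8 p [0.5988 0.1004 0.1055] psi -179.52 th -29.91 F [-0.43 -0.35 -1.04] w 0.0318 tipx 0.011
rotvec tool [-0.0003 -0.0015 -0.0004] shift now-frame mm [36.1 -3.9 55.6] shift target-frame mm [36.1 -3.9 55.5]
[-0.268  0.565 -0.107  2.172  1.963  0.24  -0.682]
```

View pics/s7.png

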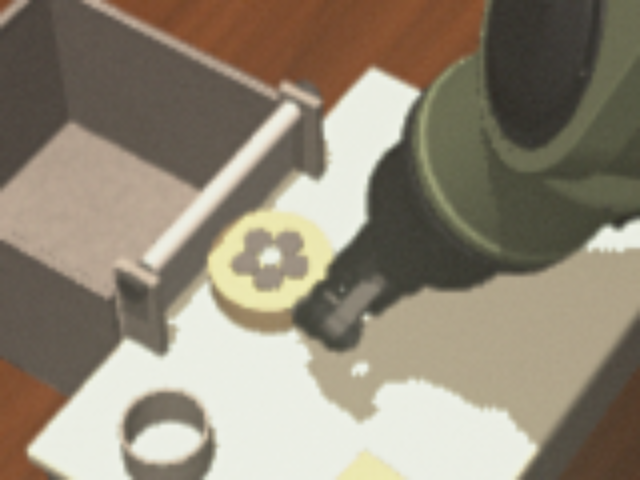

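View pics/t7.png

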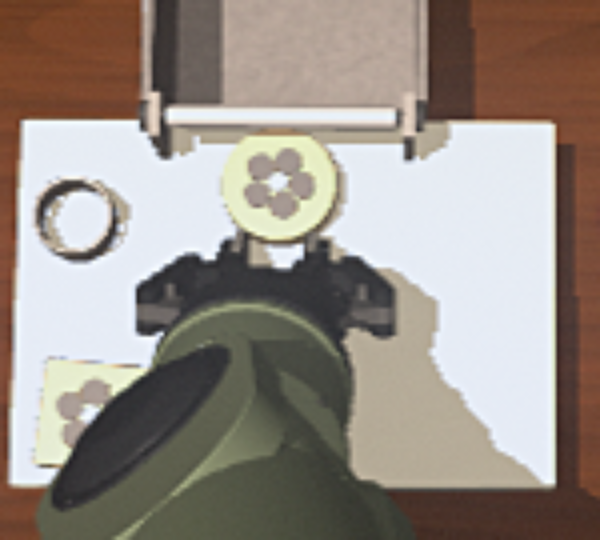

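jog_arm:
  commands:
    - [3.7,0,-5.6,0,0,0]
    - [0,0,0,0,0,0]

```text
clock: 14.1
position: [0.596, 0.1003, 0.0994]
tool_rot: [-0.0, 1.048, 0.008]
force: [-0.7, -0.3, -0.5]
grip_width: 0.032
```

```bash
python3 - <<'E'
from h import *
delta(tflip([.665,.097,.0995],.5,30));print(observe()['qpos'].round(3))
E
```

```text
t 14.1 p [0.596  0.1003 0.0994] psi -179.52 th -29.95 F [-0.72 -0.28 -0.49] w 0.032 tipx 0.011
rotvec tool [-0.0003 -0.0009  0.0002] shift now-frame mm [34.4 -3.9 59.8] shift target-frame mm [34.4 -3.9 59.8]
[-0.243  0.576 -0.142  2.18   1.998  0.266 -0.713]
```

jog_arm:
  commands:
    - [4,-0.5,7,0,0,0]
    - [4,-0.5,7,0,0,0]
    - [4,-0.5,7,0,0,0]
    - [4,-0.5,7,0,0,0]

```text
clock: 14.5
position: [0.6306, 0.0981, 0.1002]
tool_rot: [0.001, 1.048, 0.009]
force: [-0.5, 0.4, 0.8]
grip_width: 0.0321
```

```bash
python3 - <<'E'
from h import *
delta(tflip([.665,.097,.0995],.5,30));print(observe()['qpos'].round(3))
f=grab_frame('side');a=cv2.resize(f[200:320,220:380],None,fx=4,fy=4);cv2.imwrite('pics/s8.png',a[:,:,::-1])
f=grab_frame('top');cv2.imwrite('pics/t8.png',cv2.resize(f[165:300,200:350],None,fx=4,fy=4)[:,:,::-1])
E
```

```text
t 14.5 p [0.6306 0.0981 0.1002] psi -179.54 th -29.95 F [-0.49  0.43  0.79] w 0.0321 tipx 0.011
rotvec tool [-0.0006 -0.0009 -0.0002] shift now-frame mm [17.8 -1.4 29.4] shift target-frame mm [17.8 -1.4 29.4]
[-0.277  0.603 -0.062  2.1    1.897  0.198 -0.594]
```

View pics/s8.png

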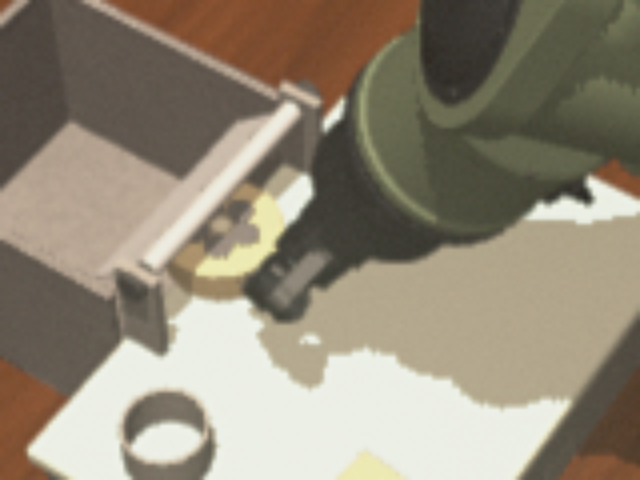

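View pics/t8.png

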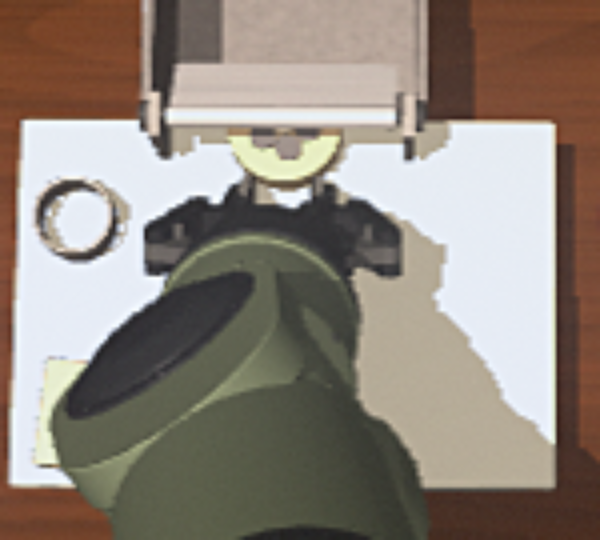

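jog_arm:
  commands:
    - [4,-0.5,7,0,0,0]
    - [4,-0.3,7,0,0,0]
    - [0,0,0,0,0,0]

```text
clock: 14.9
position: [0.6477, 0.0976, 0.1007]
tool_rot: [0.001, 1.047, 0.009]
force: [-0.6, -0.3, -0.4]
grip_width: 0.0322
```

```bash
python3 - <<'E'
from h import *
delta(tflip([.665,.097,.0995],.5,30));print(observe()['qpos'].round(3))
f=grab_frame('side');a=cv2.resize(f[200:320,220:380],None,fx=4,fy=4);cv2.imwrite('pics/s9.png',a[:,:,::-1])
E
```

```text
t 14.9 p [0.6477 0.0976 0.1007] psi -179.53 th -30.01 F [-0.62 -0.32 -0.4 ] w 0.0322 tipx 0.011
rotvec tool [-0.0004  0.0002 -0.0001] shift now-frame mm [ 9.7 -0.7 14.4] shift target-frame mm [ 9.7 -0.8 14.4]
[-0.277  0.618 -0.047  2.059  1.798  0.18  -0.485]
```

View pics/s9.png

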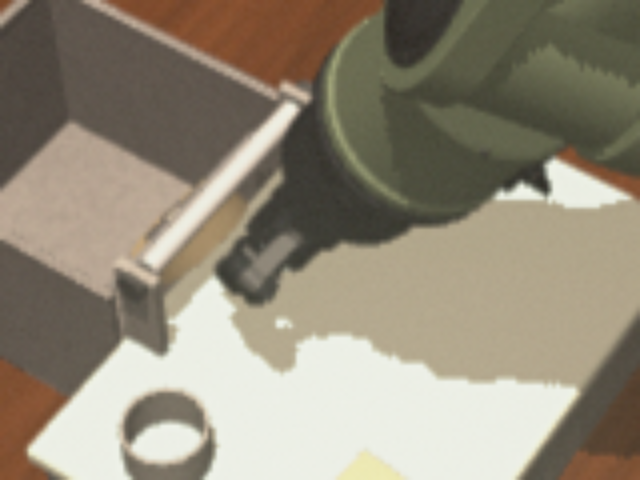

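```bash
python3 - <<'E'
from h import *
f=grab_frame('top');cv2.imwrite('pics/t9.png',cv2.resize(f[145:255,210:330],None,fx=5,fy=5,interpolation=2)[:,:,::-1])
f=grab_frame('side');a=cv2.resize(f[205:285,225:330],None,fx=7,fy=7,interpolation=2);cv2.imwrite('pics/s10.png',a[:,:,::-1])
E
```

```text
(no output)
```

View pics/t9.png

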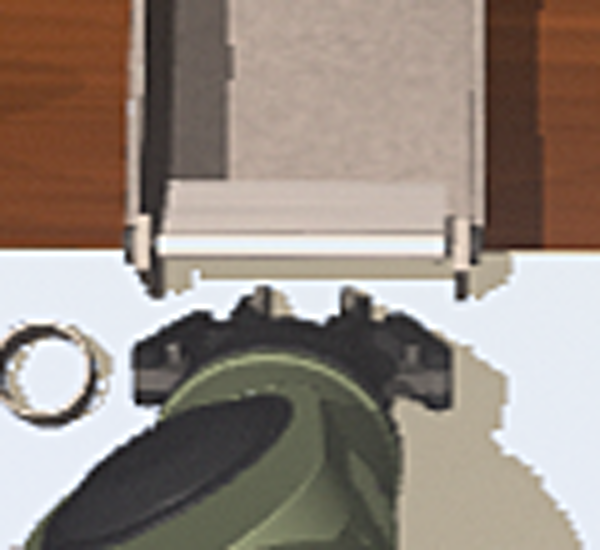

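View pics/s10.png

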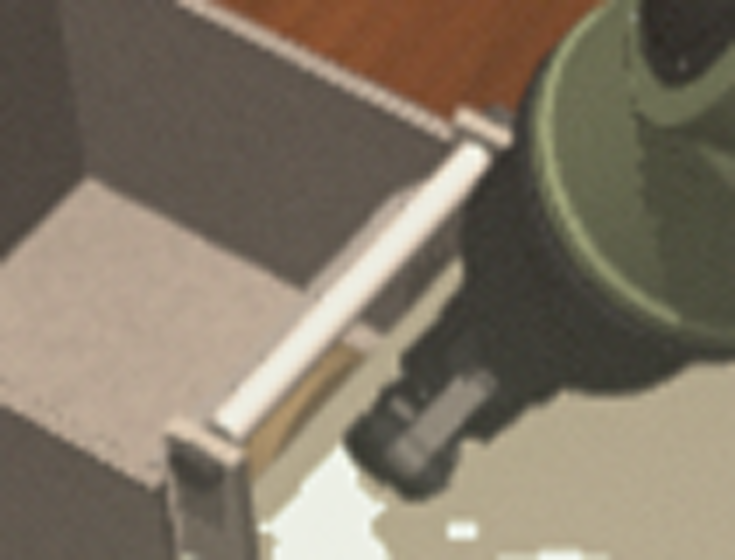

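jog_arm:
  commands:
    - [4,-0.3,6,0,0,0]
    - [0,0,0,0,0,0]

```text
clock: 15.25
position: [0.6531, 0.0975, 0.1]
tool_rot: [0.0, 1.048, 0.009]
force: [-0.5, 0.4, 0.2]
grip_width: 0.032
```

```bash
python3 - <<'E'
from h import *
delta(tflip([.667,.097,.0995],.5,30));print(observe()['qpos'].round(3))
f=grab_frame('top');a=cv2.resize(f[145:225,225:315],None,fx=4,fy=4,interpolation=2)
f=grab_frame('side');b=cv2.resize(f[205:285,225:315],None,fx=4,fy=4,interpolation=2);cv2.imwrite('pics/st11.png',np.hstack([a,b])[:,:,::-1])
E
```

```text
t 15.25 p [0.6531 0.0975 0.1   ] psi -179.49 th -29.93 F [-0.51  0.43  0.17] w 0.032 tipx 0.011
rotvec tool [ 0.0002 -0.0012 -0.0004] shift now-frame mm [ 7.3 -0.6 11.8] shift target-frame mm [ 7.3 -0.6 11.8]
[-0.271  0.625 -0.049  2.045  1.752  0.177 -0.434]
```

View pics/st11.png

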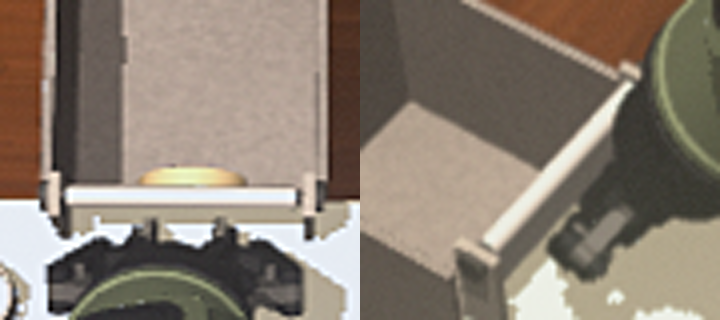

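The disc has dropped in: its cream edge shows just beyond the axle, and the flap has fallen. I'll draw the fingers back out.

jog_arm:
  commands:
    - [-5,0,-8.7,0,0,0]
    - [-5,0,-8.7,0,0,0]
    - [-10,0,-17,0,0,0]
    - [-10,0,-17,0,0,0]
    - [-20,0,-10,0,0,0]
    - [-20,0,0,0,0,0]
    - [-20,0,0,0,0,0]
    - [-20,0,0,0,0,0]
    - [-20,0,0,0,0,0]
    - [0,0,0,0,0,0]
    - [0,0,0,0,0,0]
    - [0,0,0,0,0,0]
    - [0,0,0,0,0,0]
    - [0,0,0,0,0,0]

```text
clock: 16.75
position: [0.5255, 0.0958, 0.1825]
tool_rot: [0.003, 1.051, 0.013]
force: [0.4, -0.7, -0.3]
grip_width: 0.0317
```

```bash
python3 - <<'E'
from h import *
info();print(observe()['qpos'].round(3))
f=grab_frame('top');a=cv2.resize(f[105:300,180:400],(660,585),interpolation=2);cv2.imwrite('pics/t12.png',a[:,:,::-1])
for n,z in(('square_mould',.08),('cutter',.08),('round_mould',.004)):
    for q in nets.pinpoint('top',n)[:5]: print(n,round(q['p'],2),np.round(q['location'],1),unproj('top',q['location'],z)[0].round(4))
f=grab_frame('side');b=cv2.resize(f[185:345,180:400],None,fx=3,fy=3,interpolation=2);cv2.imwrite('pics/s12.png',b[:,:,::-1])
E
```

```text
t 16.75 p [0.5255 0.0958 0.1825] psi -179.45 th -29.81 F [ 0.35 -0.66 -0.35] w 0.0317 tipx 0.011
[-0.35   0.32  -0.065  2.302  1.421  0.215 -0.191]
square_mould 0.79 [224.4 270.5] [0.5064 0.196  0.08  ]
cutter 0.55 [222.2 220.4] [0.6182 0.2056 0.08  ]
cutter 0.39 [271.2 208.1] [0.6482 0.0973 0.08  ]
round_mould 0.98 [297.9 325.9] [0.3889 0.033  0.004 ]
round_mould 0.76 [368.5 284. ] [ 0.4881 -0.1295  0.004 ]
round_mould 0.69 [358.9 220.1] [ 0.6393 -0.1068  0.004 ]
round_mould 0.58 [274.8 208.9] [0.6626 0.0936 0.004 ]
round_mould 0.5 [268.2 201.6] [0.6801 0.1098 0.004 ]
```

View pics/t12.png

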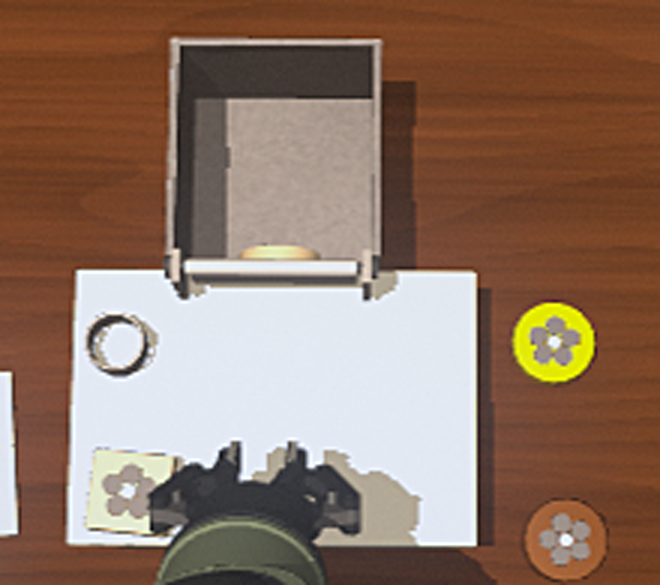

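View pics/s12.png

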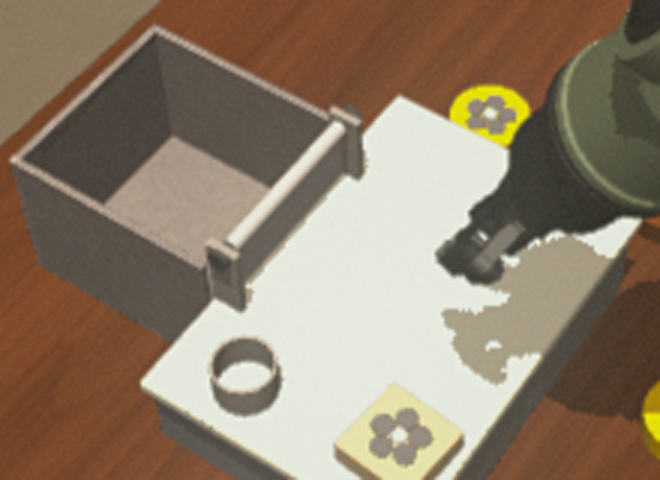

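The flap hangs shut, and the square mould and ring read as before. The top view shows only the disc's edge at crop position (278,252), so I'll look into the box with the wrist camera.

jog_arm:
  commands:
    - [-30,0,17,0,0,0]
    - [-30,0,17,0,0.05,0]
    - [-30,0,15,0,0.08,0]
    - [-30,0,12,0,0.08,0]
    - [-30,0,10,0,0.08,0]
    - [-25,0,15,0,0.08,0]
    - [0,0,25,0,0.08,0]
    - [0,0,25,0,0.07,0]
    - [0,0,25,0,0,0]
    - [0,0,25,0,0,0]
    - [0,0,15,0,0,0]
    - [0,0,0,0,0,0]

```text
clock: 18.2
position: [0.6505, 0.0853, 0.3358]
tool_rot: [-0.203, 1.455, -0.215]
force: [-0.7, -0.1, -1.1]
grip_width: 0.0317
```

```bash
python3 - <<'E'
from h import *
info();print(observe()['qpos'].round(3))
f=grab_frame('wrist');cv2.imwrite('pics/w13.png',f[::-1,::-1,::-1])
E
```

```text
t 18.2 p [0.6505 0.0853 0.3358] psi 179.35 th -6.52 F [-0.69 -0.13 -1.06] w 0.0317 tipx 0.011
[ 0.002  0.459 -0.369  1.479  0.242  1.14   1.143]
```

View pics/w13.png

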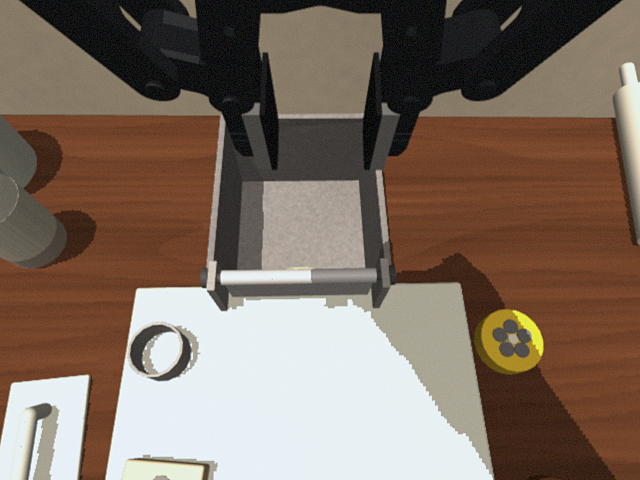

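jog_arm:
  commands:
    - [0,3,30,0,0.03,0]
    - [0,3,30,0,0.03,0]
    - [0,3,30,0,0.03,0]
    - [0,0,30,0,0.02,0]
    - [0,0,20,0,0,0]
    - [0,0,0,0,0,0]

```text
clock: 18.85
position: [0.7879, 0.0935, 0.3428]
tool_rot: [-1.777, 1.544, -1.788]
force: [0.2, -0.7, -0.4]
grip_width: 0.0315
```

```bash
python3 - <<'E'
from h import *
info();print(observe()['qpos'].round(3))
f=grab_frame('wrist');cv2.imwrite('pics/w14.png',f[::-1,::-1,::-1])
p,R,s=cur();i=camera_info('wrist');T=i['tool_from_camera'];print('cam',p+R@T[:3,3])
fl=240/np.tan(np.radians(i['fov_y']/2))
g=lambda X:(lambda c:(639-(fl*c[0]/c[2]+i['cx']),479-(fl*c[1]/c[2]+i['cy'])))(np.linalg.inv(T[:3,:3])@(R.T@(np.array(X)-p)-T[:3,3]))
for X in([.681,.095,.004],[.703,.095,.068],[.681,.095,.068],[.703,.095,.004],[.745,.095,.026],[.669,.095,.084]):print(X,np.round(g(X)))
E
```

```text
t 18.85 p [0.7879 0.0935 0.3428] psi 179.34 th 0.31 F [ 0.22 -0.71 -0.43] w 0.0315 tipx 0.011
[-0.072  0.797 -0.326  0.855  0.254  1.531  1.242]
cam [0.7047724  0.09899661 0.47618236]
[0.681, 0.095, 0.004] [312. 402.]
[0.703, 0.095, 0.068] [312. 380.]
[0.681, 0.095, 0.068] [312. 406.]
[0.703, 0.095, 0.004] [312. 379.]
[0.745, 0.095, 0.026] [312. 336.]
[0.669, 0.095, 0.084] [313. 423.]
```

View pics/w14.png

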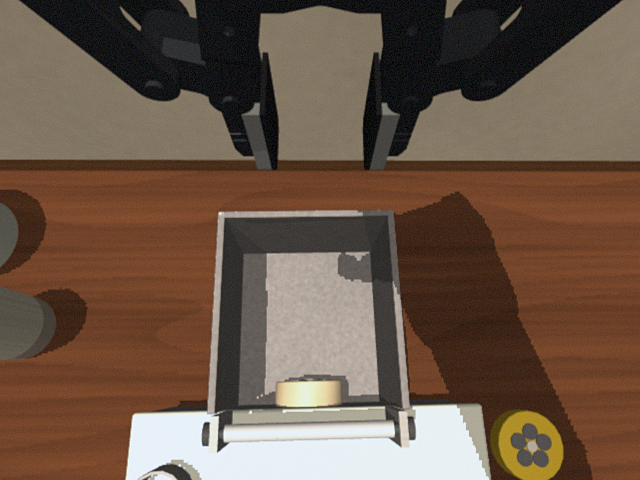

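```bash
python3 - <<'E'
from h import *
a=grab_frame('wrist').astype(int)
for _ in range(6): b=grab_frame('wrist').astype(int)
print('mean abs diff box region',np.abs(a-b)[60:140,220:420].mean(), np.abs(a-b)[60:140,220:420].max())
f=grab_frame('side');cv2.imwrite('pics/s15.png',cv2.resize(f[185:345,180:400],None,fx=3,fy=3,interpolation=2)[:,:,::-1])
E
```

```text
mean abs diff box region 5.801666666666667 125
```

View pics/s15.png

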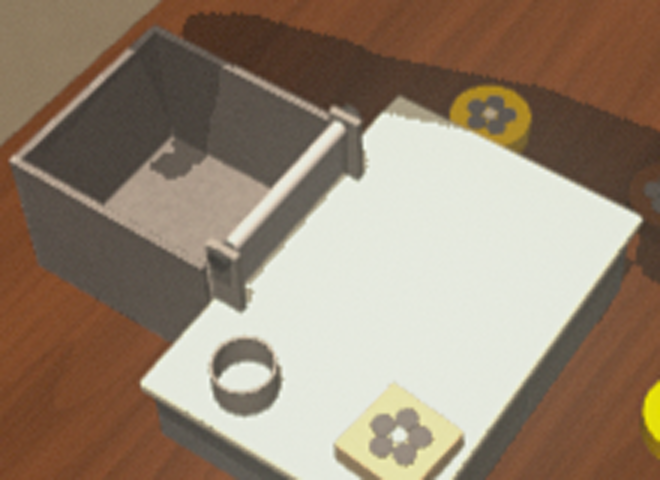

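```bash
python3 - <<'E'
from h import *
fs=[grab_frame('wrist') for _ in range(8)]
for f in (fs[0],fs[4],fs[-1]):
    m=cv2.inRange(cv2.cvtColor(f,cv2.COLOR_RGB2HSV),(15,40,120),(35,160,255)); m[:60]=0;m[115:]=0;m[:,:240]=0;m[:,410:]=0
    ys,xs=np.nonzero(m);print(len(xs),xs.mean(),ys.mean(),xs.min(),xs.max())
d=np.abs(fs[0].astype(int)-fs[-1]);print(d[60:140,220:420].mean(),d[60:140,220:420].max())
cv2.imwrite('pics/w16.png',cv2.resize(fs[-1][20:200,200:440],None,fx=3,fy=3)[::-1,::-1,::-1]); info()
E
```

```text
1244 331.0337620578778 86.7315112540193 299 399
1268 331.1340694006309 86.51656151419559 286 366
1272 330.9198113207547 86.43632075471699 287 367
3.856145833333333 82
t 19.7 p [0.7871 0.0933 0.3445] psi 179.34 th 0.22 F [-0.11  0.01 -0.69] w 0.0316 tipx 0.011
```

View pics/w16.png

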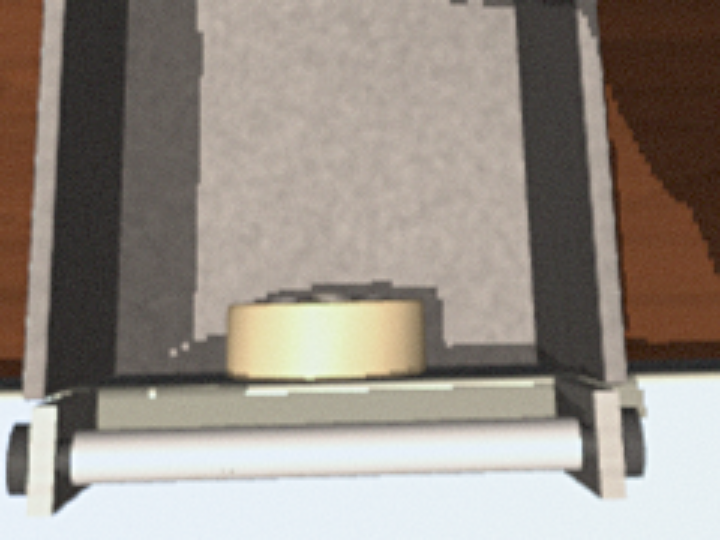

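The disc stands still on its edge on the box floor, against the sill wall, and its centroid stays put from frame to frame. The flap is shut and the arm is clear, so I'm handing in.

```bash
python3 -c "
from workcell import bot
print(bot.job_done())"
```

```text
the job is handed in; nothing more can be done
None
```

The round mould is in the box and the flap has swung shut; I handed the job in at about 20 s of the 58 s allowed. I pushed the cream disc with both fingertips, diagonally to the centre line and then straight in under the flap. It tipped over the sill, and I drew the fingers back out.

What the last checks showed:
- **Mould:** it stands on edge against the sill wall on the box floor rather than lying flat. I estimate its underside's centre at about 36 mm above the table, from the wrist image. Its centroid stayed within 0.3 px over eight frames.
- **Flap:** it looks shut in the side and wrist views, but I did not measure its angle.
- **Flap on the way in:** one pair of pictures shows it open on the mould between the cheeks. I did not measure its angle there or how long it stayed open.
- **Square mould and ring:** the square mould reads within 1 mm of its start. The ring reads within 6 mm, but that is about the network's error, and it looks unmoved in the pictures.
- **Jar and smoother:** I did not measure them again. The arm passed over the jar on the way in and did not go near the smoother.
- **Clearance:** the arm is well clear of everything, and the last force reading was under 1 N.

Two things did not go as planned:
- **Joint limit:** joint 6 came within a few thousandths of a radian of its limit twice. I turned the gripper half round before the final push to get a better posture.
- **Pixel check:** a raw pixel comparison of the box area between wrist frames did not come out clean (mean difference 4 to 6). I put that down to the arm settling, since the mould's own position stayed steady.

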